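# Sort battery packs by weight into the battery box

### The arm

A 6-joint arm with a two-finger parallel gripper is mounted at the origin on the work surface. World frame = base frame: x ahead of the robot, y to its left, z up, the work surface at z = 0. Lengths are in m, angles in rad, forces in N, time in s.
With the tool pointing down it reaches from about 0.4 to 0.825 m from the base axis. Payload 7 kg.
Tool frame: the origin (TCP) lies at the very end of the fingers, on their centre line; the grasp point (between the pads) lies 19 mm behind it (manip.pinch_z is the distance from the TCP to the grasp point, in m); z points along the fingers, y is the line along which they close (so a half turn about z gives the same grasp; the last joint's range is limited). The gripper opens to 88 mm and grips with 3 to 60 N. Pads are 19 mm wide; open, the fingers measure 130 mm over their backs; the gripper's body (78 mm by 193 mm) begins 47 mm behind the grasp point.
Start: joints at [1.494, 0.359, 0.012, 0, -1.224, -0.288], TCP at [0.241, 0.631, 0.227] pointing down, gripper open.
Joint ranges: [-3.07, 3.07], [-1.43, 2.12], [-1.02, 1.25], [-3.03, 1.67], [-3.05, -0], [-3.03, 3.03]. Speed limits (rad/s): [2.39, 2.39, 3.01, 3.14, 3.14, 3.14].

### API

Orientations are given as a rotation vector (axis times angle).
In Python, from plant import telemetry, get_image, calibration, finish_job, manip gives the robot as it stands. The module is installed in compiled form; this text tells all that it offers.
- The arm moves only by the tool step_arm, never from a script. Its argument "increments" is one flat list of numbers, 7 for each row, row after row: the shift along the tool's x, y, z scaled (see below), then the turn, a rotation vector about the tool's x, y, z scaled (see below), then the opening, from 0 (shut) to 1 (fully open). In form: [x, y, z, rx, ry, rz, gripper, x, y, z, rx, ry, rz, gripper, ...]. A call has 1 to 20 rows; each row is the pose to reach, as a shift and turn from the pose commanded when the call began, along the tool's axes at that moment, turning the shorter way round; what a row does not reach only later rows make up. The controller multiplies each number of a shift by 0.3 m and each number of a turn by pi rad. A row lasts 1/10 s, in which the tool goes at most 50 mm and 8.59 degrees, less where a joint would pass 70% of its speed; a pose out of reach is approached as far as the arm can. A call with a number of a shift or a turn outside -1 to 1 is refused whole. A call with a gripper value outside its range is refused whole. The fingers move at their own pace and stop on an object; the grip force is fixed at half the most. Time passes only in rows, so rows that repeat a pose let the fingers close. It gives the time, the measured TCP pose, the force, the opening and the grip force at its end, in the units of the state.
- telemetry.get_state(): the state, without advancing time (a new reading comes with each control period).
- get_image(name): name is "scene" or "top" or "wrist"; returns the picture (420x560x3 uint8, red, green, blue); there is no depth.
- calibration(name): a dict with "camera_matrix" (3x3 intrinsics, pixels), "dist_coeffs" ([k1, k2, p1, p2, k3] as OpenCV has them; the pictures are not rectified), "pose" (4x4, takes a point from camera to world coordinates); the wrist camera has in their place "hand_eye" (4x4, takes a point from camera to tool coordinates, whose origin is the TCP and whose axes are the flange's). Camera axes: x right, y down, z forward; pixel columns grow to the right and rows downward; lengths in m; the calibration is good to about 2 mm. A picture is of the moment at which its call begins: read the wrist's pose just before it. calibration takes no time and is no camera call.
- finish_job(): hands the job in; it is judged then, once.
The state is a dict: "clock": time; "q": joint angles; "qvel": joint speeds; "effort": joint torques, N m; "ee_pos": TCP position; "tcp_rot": TCP orientation; "force": force on the tool from outside, world axes, zero at the start; "wrist_torque": the same for the moment, N m; "finger_gap": finger opening in m; "gripper_force": force on a finger pad.
Only numpy, scipy, OpenCV 4.12 (cv2) and the standard library are available. Lean on these libraries where they do the work, as an engineer would, in place of code of your own. Each camera call takes 0.05 s, during which the arm holds its last target. There are 200 camera calls.

### The job

Move whatever stands on the red battery box's lid onto the black mat, standing upright, then open the lid. Feel the weight of each yellow pack: lay the full, heavy ones flat in the red box, one to a bay, and the empty light shells flat in the grey tray, each resting on its floor. When all are sorted shut the lid fully; do not disturb the charger, the pliers or the roll of tape.

Things in the scene. Friction and masses are not known exactly. Their poses are not given: they have to be found in the camera images.
- box: red steel battery box, fixed, 142 (own x) x 256 (y) x 60 mm tall, walls and floor 6 mm thick, open on top under its lid; origin centre of its underside. Two low grey ribs (4 mm wide, tops 16 mm above the underside) at y = -36 and +36 mm split the inside along y into three bays; a pack lying along x fits each, bay centres about y = -72, 0, +72 mm
- lid (a joint): angle of the red lid: 0 shut, 1.85 rad its stop, leaning past upright; hinged along the top of the box's +x (far) wall; stiff, stays at any angle (0.25 N m friction). The lid, 146 x 260 x 8 mm, 180 g, lies on top of the box, its upper face 68 mm above the table when shut
- lid_grip (a point): point to grip on the lid's black upright tab near the front edge, 125 mm from the hinge along the lid, middle in y, 38 mm above the lid's underside. The tab is 26 (x) x 16 mm (y: pinch across this); its top is 52 mm above the lid's underside. Turns with the lid: own x points to the hinge, own z out of the lid's upper face
- lid_hinge (a point): point on the lid's hinge axis, middle of it, fixed on the box, 73 mm to the box's +x and 60 mm above the table; the axis lies along the box's y
- tray: grey low plastic tray for empty shells, fixed to the table, outside 140 (x) x 190 (y) mm, walls 4 mm thick and 14 mm tall, floor 4 mm thick; origin centre of its underside. Room for three packs side by side along its x
- mat: black rubber mat, fixed, 110 (x) x 150 (y) x 3 mm; origin centre of its underside
- spool: metal solder spool standing on its flat face, 58 mm across, 32 mm tall, 150 g; starts on the lid; origin centre of its underside. May be absent
- motor: small blue brushless motor, 40 mm across, 34 mm tall with an 18 mm brass hub 10 mm higher, 110 g; starts on the lid; origin centre of its underside. May be absent
- pack_a: battery pack, a yellow box 100 mm (own x) x 36 x 36 mm, black band near +x end, white label, orange socket on -x end; origin at its centre, so 18 mm above what it lies on. May be absent. Either full (320 to 420 g in all; what is inside can shift 2 mm) or an empty shell (75 to 105 g); they look the same, only the weight tells
- pack_b: battery pack, a yellow box 100 mm (own x) x 36 x 36 mm, black band near +x end, white label, orange socket on -x end; origin at its centre, so 18 mm above what it lies on. May be absent. Either full (320 to 420 g in all; what is inside can shift 2 mm) or an empty shell (75 to 105 g); they look the same, only the weight tells
- pack_c: battery pack, a yellow box 100 mm (own x) x 36 x 36 mm, black band near +x end, white label, orange socket on -x end; origin at its centre, so 18 mm above what it lies on. May be absent. Either full (320 to 420 g in all; what is inside can shift 2 mm) or an empty shell (75 to 105 g); they look the same, only the weight tells
- pack_d: battery pack, a yellow box 100 mm (own x) x 36 x 36 mm, black band near +x end, white label, orange socket on -x end; origin at its centre, so 18 mm above what it lies on. May be absent. Either full (320 to 420 g in all; what is inside can shift 2 mm) or an empty shell (75 to 105 g); they look the same, only the weight tells
- pack_e: battery pack, a yellow box 100 mm (own x) x 36 x 36 mm, black band near +x end, white label, orange socket on -x end; origin at its centre, so 18 mm above what it lies on. May be absent. Either full (320 to 420 g in all; what is inside can shift 2 mm) or an empty shell (75 to 105 g); they look the same, only the weight tells
- charger: bystander: blue battery charger, loose, 75 x 130 x 36 mm, origin centre of its underside
- pliers: bystander: red-handled pliers lying on the table, about 160 mm along own x, 58 mm wide, 15 mm tall
- tape: bystander: roll of black tape lying flat, 84 mm across, 22 mm tall
Mind the look-alikes: they are no part of the job. What is shaped like the pack_c but pink or purple is not meant.

How it is judged:
On the way, in this order (a step that is already met when the one before it is completed fails the run):
1. everything from the lid stands on the mat while the lid is still shut (x of spool in the frame of mat between -0.058 and 0.058 m and y of spool in the frame of mat between -0.078 and 0.078 m and z of each of spool, motor in the frame of mat below 0.01 m and angle between each of spool, motor's own z axis and vertical below 0.15 rad and x of motor in the frame of mat between -0.058 and 0.058 m and y of motor in the frame of mat between -0.078 and 0.078 m and value of joint lid below 0.1 rad), for 0.2 s.
2. the lid is opened (value of joint lid above 1.3 rad), for 0.2 s.
3. every full pack lies in the open box and every empty shell in the tray (((x of pack_a in the frame of box between -0.065 and 0.065 m and y of pack_a in the frame of box between -0.122 and 0.122 m and z of pack_a in the frame of box between 0.015 and 0.04 m and angle between pack_a's own x axis and vertical between 1.3 and 1.84 rad and contact force between pack_a and box above 2.2 N) or (x of pack_a in the frame of tray between -0.066 and 0.066 m and y of pack_a in the frame of tray between -0.092 and 0.092 m and z of pack_a in the frame of tray between 0.012 and 0.04 m and angle between pack_a's own x axis and vertical between 1.3 and 1.84 rad and contact force between pack_a and tray between 0.3 and 2.2 N)) and ((x of pack_b in the frame of box between -0.065 and 0.065 m and y of pack_b in the frame of box between -0.122 and 0.122 m and z of pack_b in the frame of box between 0.015 and 0.04 m and angle between pack_b's own x axis and vertical between 1.3 and 1.84 rad and contact force between pack_b and box above 2.2 N) or (x of pack_b in the frame of tray between -0.066 and 0.066 m and y of pack_b in the frame of tray between -0.092 and 0.092 m and z of pack_b in the frame of tray between 0.012 and 0.04 m and angle between pack_b's own x axis and vertical between 1.3 and 1.84 rad and contact force between pack_b and tray between 0.3 and 2.2 N)) and ((x of pack_c in the frame of box between -0.065 and 0.065 m and y of pack_c in the frame of box between -0.122 and 0.122 m and z of pack_c in the frame of box between 0.015 and 0.04 m and angle between pack_c's own x axis and vertical between 1.3 and 1.84 rad and contact force between pack_c and box above 2.2 N) or (x of pack_c in the frame of tray between -0.066 and 0.066 m and y of pack_c in the frame of tray between -0.092 and 0.092 m and z of pack_c in the frame of tray between 0.012 and 0.04 m and angle between pack_c's own x axis and vertical between 1.3 and 1.84 rad and contact force between pack_c and tray between 0.3 and 2.2 N)) and ((x of pack_d in the frame of box between -0.065 and 0.065 m and y of pack_d in the frame of box between -0.122 and 0.122 m and z of pack_d in the frame of box between 0.015 and 0.04 m and angle between pack_d's own x axis and vertical between 1.3 and 1.84 rad and contact force between pack_d and box above 2.2 N) or (x of pack_d in the frame of tray between -0.066 and 0.066 m and y of pack_d in the frame of tray between -0.092 and 0.092 m and z of pack_d in the frame of tray between 0.012 and 0.04 m and angle between pack_d's own x axis and vertical between 1.3 and 1.84 rad and contact force between pack_d and tray between 0.3 and 2.2 N)) and ((x of pack_e in the frame of box between -0.065 and 0.065 m and y of pack_e in the frame of box between -0.122 and 0.122 m and z of pack_e in the frame of box between 0.015 and 0.04 m and angle between pack_e's own x axis and vertical between 1.3 and 1.84 rad and contact force between pack_e and box above 2.2 N) or (x of pack_e in the frame of tray between -0.066 and 0.066 m and y of pack_e in the frame of tray between -0.092 and 0.092 m and z of pack_e in the frame of tray between 0.012 and 0.04 m and angle between pack_e's own x axis and vertical between 1.3 and 1.84 rad and contact force between pack_e and tray between 0.3 and 2.2 N)) and linear speed of each of pack_a, pack_b, pack_c, pack_d, pack_e below 0.02 m/s and value of joint lid above 0.8 rad), for 0.3 s.
At the end, for the whole second after the job is handed in: Spool and motor stand upright, with centres over the mat; each full pack lies flat on the box floor (bearing over 2.2 N) and each empty shell flat on the tray floor (under 2.2 N), at rest; the lid is shut to within 0.04 rad (((x of pack_a in the frame of box between -0.065 and 0.065 m and y of pack_a in the frame of box between -0.122 and 0.122 m and z of pack_a in the frame of box between 0.015 and 0.04 m and angle between pack_a's own x axis and vertical between 1.3 and 1.84 rad and contact force between pack_a and box above 2.2 N) or (x of pack_a in the frame of tray between -0.066 and 0.066 m and y of pack_a in the frame of tray between -0.092 and 0.092 m and z of pack_a in the frame of tray between 0.012 and 0.04 m and angle between pack_a's own x axis and vertical between 1.3 and 1.84 rad and contact force between pack_a and tray between 0.3 and 2.2 N)) and ((x of pack_b in the frame of box between -0.065 and 0.065 m and y of pack_b in the frame of box between -0.122 and 0.122 m and z of pack_b in the frame of box between 0.015 and 0.04 m and angle between pack_b's own x axis and vertical between 1.3 and 1.84 rad and contact force between pack_b and box above 2.2 N) or (x of pack_b in the frame of tray between -0.066 and 0.066 m and y of pack_b in the frame of tray between -0.092 and 0.092 m and z of pack_b in the frame of tray between 0.012 and 0.04 m and angle between pack_b's own x axis and vertical between 1.3 and 1.84 rad and contact force between pack_b and tray between 0.3 and 2.2 N)) and ((x of pack_c in the frame of box between -0.065 and 0.065 m and y of pack_c in the frame of box between -0.122 and 0.122 m and z of pack_c in the frame of box between 0.015 and 0.04 m and angle between pack_c's own x axis and vertical between 1.3 and 1.84 rad and contact force between pack_c and box above 2.2 N) or (x of pack_c in the frame of tray between -0.066 and 0.066 m and y of pack_c in the frame of tray between -0.092 and 0.092 m and z of pack_c in the frame of tray between 0.012 and 0.04 m and angle between pack_c's own x axis and vertical between 1.3 and 1.84 rad and contact force between pack_c and tray between 0.3 and 2.2 N)) and ((x of pack_d in the frame of box between -0.065 and 0.065 m and y of pack_d in the frame of box between -0.122 and 0.122 m and z of pack_d in the frame of box between 0.015 and 0.04 m and angle between pack_d's own x axis and vertical between 1.3 and 1.84 rad and contact force between pack_d and box above 2.2 N) or (x of pack_d in the frame of tray between -0.066 and 0.066 m and y of pack_d in the frame of tray between -0.092 and 0.092 m and z of pack_d in the frame of tray between 0.012 and 0.04 m and angle between pack_d's own x axis and vertical between 1.3 and 1.84 rad and contact force between pack_d and tray between 0.3 and 2.2 N)) and ((x of pack_e in the frame of box between -0.065 and 0.065 m and y of pack_e in the frame of box between -0.122 and 0.122 m and z of pack_e in the frame of box between 0.015 and 0.04 m and angle between pack_e's own x axis and vertical between 1.3 and 1.84 rad and contact force between pack_e and box above 2.2 N) or (x of pack_e in the frame of tray between -0.066 and 0.066 m and y of pack_e in the frame of tray between -0.092 and 0.092 m and z of pack_e in the frame of tray between 0.012 and 0.04 m and angle between pack_e's own x axis and vertical between 1.3 and 1.84 rad and contact force between pack_e and tray between 0.3 and 2.2 N)) and x of spool in the frame of mat between -0.058 and 0.058 m and y of spool in the frame of mat between -0.078 and 0.078 m and z of each of spool, motor in the frame of mat below 0.01 m and angle between each of spool, motor's own z axis and vertical below 0.15 rad and x of motor in the frame of mat between -0.058 and 0.058 m and y of motor in the frame of mat between -0.078 and 0.078 m and linear speed of each of pack_a, pack_b, pack_c, pack_d, pack_e below 0.02 m/s and value of joint lid below 0.04 rad); the robot touches nothing.
It fails at once if the charger is disturbed (moved more than 3 cm) (distance of charger from where it was at the start of the episode above 0.03 m).
It fails at once if the pliers is disturbed (moved more than 3 cm) (distance of pliers from where it was at the start of the episode above 0.03 m).
It fails at once if the tape is disturbed (moved more than 3 cm) (distance of tape from where it was at the start of the episode above 0.03 m).
Of spool, motor only 1 to 2 are there at a start; the rules pass over those that are not, and their reading is None.
Of pack_d, pack_e only 1 to 2 are there at a start; the rules pass over those that are not, and their reading is None.
Of core_a, core_b, core_c only 1 to 2 are there at a start; the rules pass over those that are not, and their reading is None.
At some moment in a run one of pack_a, pack_b, pack_c, pack_d, pack_e may be knocked a few centimetres aside while the robot is not near it.
It also fails if it takes over 210 s, if anything falls off the work surface, if the arm or the gripper's body presses on something with over 40 N, if the wrist force passes 120 N, or if a joint passes its speed limit or range.

## Working session

There is one attempt and no reset: what is moved stays moved. The work goes in short steps, Python scripts to look and compute and a tool call to move; the robot and the scene stay as the last step left them, time stands still between calls to the robot, and variables do not carry over. Pictures are saved under pics/ and viewed, at most 14 in all, crops included, and the job is handed in when it is done.

Besides the shell and the picture viewer there is one more tool, called after "Request:" by a JSON object that holds its "name" and its "arguments". step_arm: Moves the arm, as the interface text tells. Shifts and turns lie within -1 to 1; 1 stands for 0.3 m of shift or pi rad of turn. Its arguments: {"type":"object","properties":{"increments":{"type":"array"}},"required":["increments"]}

```bash
mkdir -p pics; ls
python3 - <<'E'
from plant import telemetry,get_image,calibration,manip
import cv2,numpy as np
np.set_printoptions(precision=4,suppress=True)
for n in("scene","top","wrist"):
    c=calibration(n);print(n,c["camera_matrix"],c["dist_coeffs"],c.get("pose",c.get("hand_eye")))
    im=get_image(n);np.save(f"pics/{n}0.npy",im);cv2.imwrite(f"pics/{n}0.png",im[:,:,::-1])
print(telemetry.get_state(),manip)
E
```

```text
pics
scene [[403.3544   0.     286.8849]
 [  0.     403.3544 211.6157]
 [  0.       0.       1.    ]] [0.0053 0.     0.     0.     0.    ] [[ 0.5476  0.5629 -0.6192  1.0863]
 [ 0.8367 -0.3568  0.4156 -0.4565]
 [ 0.013  -0.7456 -0.6663  0.6918]
 [ 0.      0.      0.      1.    ]]
top [[432.2298   0.     284.187 ]
 [  0.     432.2298 211.9926]
 [  0.       0.       1.    ]] [0.0072 0.     0.     0.     0.    ] [[-0.0141 -0.9902  0.1387  0.3907]
 [-0.9998  0.0116 -0.0188 -0.091 ]
 [ 0.017  -0.1389 -0.9902  1.1499]
 [ 0.      0.      0.      1.    ]]
wrist [[300.724    0.     279.7154]
 [  0.     300.724  213.6061]
 [  0.       0.       1.    ]] [-0.0289  0.      0.      0.      0.    ] [[ 0.0004 -0.9545 -0.2983  0.0808]
 [ 1.      0.0002  0.0004 -0.0005]
 [-0.0004 -0.2983  0.9545 -0.1589]
 [ 0.      0.      0.      1.    ]]
{'clock': 0.15, 'q': array([ 1.4941,  0.3592,  0.0113, -0.0002, -1.2241, -0.2881]), 'qvel': array([-0.0008, -0.0027,  0.0025,  0.0021,  0.0006,  0.0011]), 'effort': array([ -0.0012, -58.3277,  29.3289,   7.0012,   0.0088,  -0.0001]), 'ee_pos': array([0.2407, 0.6302, 0.2258]), 'tcp_rot': array([ 3.0882, -0.5698, -0.0001]), 'force': array([-0.5182, -0.5701,  0.3641]), 'wrist_torque': array([ 0.0583, -0.0064, -0.0319]), 'gripper_force': 0.0, 'finger_gap': 0.08766885137343988} <Robot object at 0x7f6f221cfb60>
```

View pics/top0.png

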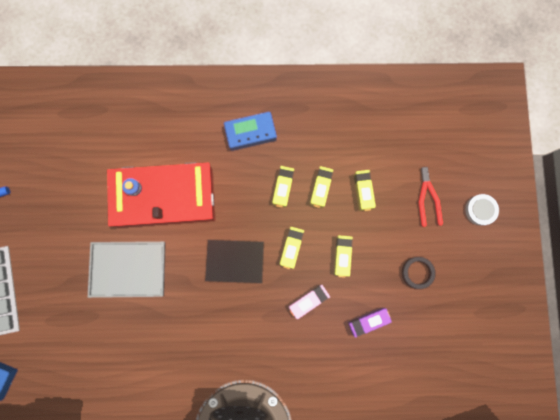

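View pics/scene0.png

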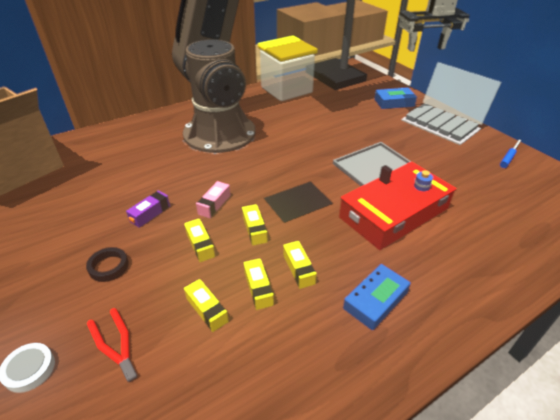

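The top view shows the red box (160,195) with a blue motor (130,186) and a black tab (156,212) on its lid, and no spool. It also shows the tray (127,269), mat (235,261) and charger (250,130).

- **Candidates for packs:** yellow at (283,187), (321,187), (365,190), (291,248) and (343,256). The look-alikes are pink (309,301) and purple (370,322), so I choose only the five yellow ones.
- **Motor candidates:** the blue cylinder on the lid. The blue objects at the left edge, (0,190) and (5,380), and the white dish (483,210) are off the lid and not meant.

```bash
cat > h.py <<'E'
import numpy as np,cv2,json,os
from scipy.spatial.transform import Rotation as R
from plant import telemetry,get_image,calibration
np.set_printoptions(precision=4,suppress=True)
def campose(n):
    c=calibration(n)
    if n!="wrist": return c,c["pose"]
    s=telemetry.get_state();T=np.eye(4);T[:3,:3]=R.from_rotvec(s["tcp_rot"]).as_matrix();T[:3,3]=s["ee_pos"]
    return c,T@c["hand_eye"]
def ray(cp,px,z):
    c,P=cp;u=cv2.undistortPoints(np.float64(px).reshape(-1,1,2),c["camera_matrix"],c["dist_coeffs"]).reshape(-1,2)
    d=np.c_[u,np.ones(len(u))]@P[:3,:3].T;o=P[:3,3]
    return (o+d*((z-o[2])/d[:,2])[:,None])[:,:2]
def blobs(m,amin,amax=1e9):
    m=cv2.morphologyEx(m.astype(np.uint8),cv2.MORPH_CLOSE,np.ones((3,3)))
    return [c for c in cv2.findContours(m,cv2.RETR_EXTERNAL,cv2.CHAIN_APPROX_NONE)[0] if amin<cv2.contourArea(c)<amax]
def rect(cp,c,z):
    w=ray(cp,c.reshape(-1,2),z)*1000
    (x,y),(a,b),t=cv2.minAreaRect(w.astype(np.float32))
    if a<b: a,b,t=b,a,t+90
    t=(t+90)%180-90
    return np.array([x,y,a,b,t]),c.reshape(-1,2).mean(0)
def yellow(im):
    h=cv2.cvtColor(im,cv2.COLOR_RGB2HSV).astype(int);return (abs(h[...,0]-29)<6)&(h[...,1]>120)&(h[...,2]>90)
E
python3 - <<'E'
from h import *
im=np.load("pics/top0.npy");cp=campose("top");h=cv2.cvtColor(im,cv2.COLOR_RGB2HSV).astype(int)
H,S,V=h[...,0],h[...,1],h[...,2]
def show(t,m,a,b,z):
    for c in blobs(m,a,b):
        r,p=rect(cp,c,z);print(t,p.round(),r.round(1))
def at(*p):
    for u,v in p: print((u,v),im[v,u],h[v,u])
at((283,187),(279,195),(235,261),(127,269),(160,195),(120,190),(135,190),(156,212),(250,140),(300,230),(284,172))
show("yellow",yellow(im),150,2000,.018)
show("red",((H<6)|(H>174))&(S>190)&(V>130),2000,1e5,.068)
show("grey",(S<60)&(V>90)&(V<190),1500,1e5,.014)
show("mat",(V<45),1000,6000,.003)
show("blue",(abs(H-112)<10)&(S>130)&(V>60),60,3000,.085)
k=cv2.resize(im[155:285,95:395,::-1],None,fx=2.6,fy=2.6,interpolation=cv2.INTER_CUBIC);cv2.imwrite("pics/crop1.png",k)
E
```

```text
(283, 187) [246 246 247] [120   1 247]
(279, 195) [246 246 226] [ 30  21 246]
(235, 261) [80 68 63] [ 9 54 80]
(127, 269) [201 200 197] [ 23   5 201]
(160, 195) [243  92  84] [  2 167 243]
(120, 190) [246 245 137] [ 30 113 246]
(135, 190) [111 134 203] [113 116 203]
(156, 212) [108  79  76] [  3  76 108]
(250, 140) [ 98 134 203] [110 132 203]
(300, 230) [239 237 132] [ 29 114 239]
(284, 172) [99 91 85] [13 36 99]
grey [551. 262.] [ 372.6 -795.1  695.    70.9   -5.8]
blue [  4. 380.] [152.4 538.   75.9  34.3   4.5]
blue [248. 129.] [753.2 -26.5 115.9  64.4 -76.6]
```

View pics/crop1.png

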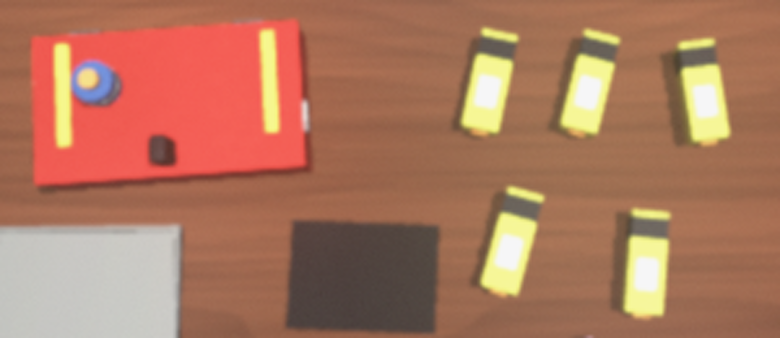

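The crop confirms five yellow packs, each with a black band at its far end and a white label. It also shows the motor at about px (131,186) and the tab at (157,212). The colours are paler than my thresholds assumed, so I'll loosen the masks.

```bash
cat >> h.py <<'E'
def yellow(im):
    h=cv2.cvtColor(im,cv2.COLOR_RGB2HSV).astype(int);return (abs(h[...,0]-30)<6)&(h[...,1]>75)&(h[...,2]>150)
def packs(im,cp,amin=60):
    """close yellow over band+label, silhouette on mid-height plane"""
    m=cv2.morphologyEx(np.pad(yellow(im).astype(np.uint8),20),cv2.MORPH_CLOSE,np.ones((9,9)))[20:-20,20:-20]
    return [rect(cp,c,.018) for c in cv2.findContours(m,cv2.RETR_EXTERNAL,cv2.CHAIN_APPROX_NONE)[0] if cv2.contourArea(c)>amin]
E
python3 - <<'E'
from h import *
im=np.load("pics/top0.npy");cp=campose("top");h=cv2.cvtColor(im,cv2.COLOR_RGB2HSV).astype(int)
H,S,V=h[...,0],h[...,1],h[...,2]
def show(t,m,a,b,z):
    for c in blobs(m,a,b):
        r,p=rect(cp,c,z);print(t,p.round(),r.round(1))
for r,p in packs(im,cp,200): print("pack",p.round(),r.round(1))
show("red",((H<8)|(H>172))&(S>130)&(V>150),2000,1e5,.068)
show("grey",(S<25)&(V>140)&(V<235),1500,1e4,.014)
show("mat",(V<105)&(S<85),1000,6000,.003)
show("dark",(V<125)&(S<110),40,300,.105)
show("blue",(abs(H-112)<12)&(S>80)&(V>60),60,3000,.085)
sc=np.load("pics/scene0.npy");cs=campose("scene")
for r,p in packs(sc,cs,200): print("scenepack",p.round(),r.round(1))
print("hub scene/top", ray(cp,[(130,184.5)],.112),)
E
```

```text
pack [343. 256.] [ 433.1 -265.   103.7   40.3   -6.2]
pack [292. 247.] [ 456.4 -130.1  104.4   39.5  -16.3]
pack [365. 190.] [ 607.8 -328.8  104.5   40.4    6.7]
pack [321. 186.] [ 617.9 -212.8  105.1   39.5  -15.1]
pack [283. 186.] [ 620.8 -109.9  104.    39.6  -12.9]
red [159. 194.] [593.8 201.4 270.3 150.  -86.6]
grey [126. 269.] [405.3 297.6 189.7 135.7  89.4]
grey [545. 104.] [ 832.9 -834.8  263.6   86.7   -5.2]
grey [69. 27.] [1064.1  469.2  390.4  190.2  -89.9]
mat [234. 407.] [ 66.7  19.5 190.1  73.9  88.8]
mat [235. 261.] [422.5  20.5 146.3 105.8  87.1]
mat [555. 236.] [ 478.6 -826.6  473.9   44.1   -5.8]
dark [558. 402.] [  86.1 -737.1   75.2    7.    -6.1]
dark [  9. 378.] [157.1 524.   87.8  38.2   4.5]
dark [360. 321.] [ 272.9 -299.    99.4   41.6  -67.7]
dark [316. 292.] [ 336.3 -181.    40.6   39.3   30.1]
dark [336. 252.] [ 434.9 -233.5   92.3   38.3  -33. ]
dark [294. 234.] [ 483.1 -134.2   35.8   13.6   75.2]
dark [467. 211.] [ 533.5 -560.7   60.1   18.4    5.2]
dark [362. 177.] [ 622.3 -303.5   39.7   15.3  -81. ]
dark [324. 173.] [ 632.5 -210.    37.    14.3   78.9]
dark [284. 173.] [ 635.3 -113.2   37.6   15.9   83.6]
dark [244. 142.] [712.1 -21.1 136.1  54.7  77.4]
blue [  5. 380.] [152.6 536.9  80.3  36.6   4.5]
blue [131. 187.] [608.5 270.8  34.8  32.6 -43.6]
blue [250. 130.] [752.4 -26.4 122.6  72.3 -77.1]
scenepack [206. 302.] [ 593.9 -322.5  109.1   43.7    6.3]
scenepack [259. 282.] [ 611.3 -206.3  125.2   42.3  -14.8]
scenepack [299. 260.] [ 605.8 -100.9  108.8   43.7  -13. ]
scenepack [198. 236.] [ 415.7 -257.1  109.4   42.    -6.5]
scenepack [254. 223.] [ 450.8 -123.7  134.5   42.9  -15.6]
scenepack [286.  47.] [-500.6  591.7  236.9  221.7   -0.3]
scenepack [406.  50.] [-195.3 1062.5  434.2   63.7  -48.3]
scenepack [386.  12.] [-587.4 1352.7  631.2  197.7  -31.9]
hub scene/top [[0.6079 0.263 ]]
```

```bash
cat > plan.py <<'E'
"""plan.py x,y,z,yaw_deg[,pitch_deg] ... : numbers for each waypoint, from the commanded pose in cmd.json; saves the last as commanded"""
import sys,json,os
from h import *
def rot(yaw,p=0): return R.from_euler("ZY",[yaw,p],degrees=True)*R.from_rotvec([np.pi,0,0])
c=json.load(open("cmd.json")) if os.path.exists("cmd.json") else [.241,.631,.227,-20.91,0]
s=telemetry.get_state()
p0=np.array(c[:3]);R0=rot(*c[3:5])
print("clock",round(s["clock"],2),"meas-cmd mm",(s["ee_pos"]-p0)*1000,"deg",np.degrees((R0.inv()*R.from_rotvec(s["tcp_rot"])).as_rotvec()))
for a in sys.argv[1:]:
    w=[float(v) for v in a.split(",")]+[0];w=w[:5]
    d=(R0.inv().apply(np.array(w[:3])-p0)/.3).round(3);t=((R0.inv()*rot(*w[3:])).as_rotvec()/np.pi).round(3)
    print(a,"->",", ".join(f"{v:g}" for v in [*(d+0.),*(t+0.)]))
    n=R0*R.from_rotvec(t*np.pi);e=(n*R.from_rotvec([-np.pi,0,0])).as_euler("ZYX",degrees=True)
    last=[*(p0+R0.apply(d*.3)),e[0],e[1]]
if sys.argv[1:]: json.dump(last,open("cmd.json","w"))
E
python3 plan.py 0.607,0.268,0.25,3.4
```

```text
clock 0.15 meas-cmd mm [-0.2816 -0.7653 -1.1799] deg [-0.0725  0.009  -0.0028]
0.607,0.268,0.25,3.4 -> 1.572, 0.695, -0.077, 0, 0, -0.135
```

```bash
rm -f cmd.json; python3 plan.py 0.42,0.45,0.25,3.4
python3 - <<'E'
import json
print(json.load(open('cmd.json')))
E
python3 plan.py 0.607,0.268,0.25,3.4
```

```text
clock 0.15 meas-cmd mm [-0.2816 -0.7653 -1.1799] deg [-0.0725  0.009  -0.0028]
0.42,0.45,0.25,3.4 -> 0.773, 0.351, -0.077, 0, 0, -0.135
[0.4200458957534433, 0.44986947464922666, 0.25010000000000004, 3.390000000000003, 0.0]
clock 0.15 meas-cmd mm [-179.3275  180.3652  -24.2799] deg [-0.0734 -0.0065 24.2972]
0.607,0.268,0.25,3.4 -> 0.586, 0.642, 0, 0, 0, 0
```

Request:
{"name": "step_arm", "arguments": {"increments": [0.773,0.351,-0.077,0,0,-0.135,1,0.773,0.351,-0.077,0,0,-0.135,1,0.773,0.351,-0.077,0,0,-0.135,1,0.773,0.351,-0.077,0,0,-0.135,1,0.773,0.351,-0.077,0,0,-0.135,1,0.773,0.351,-0.077,0,0,-0.135,1]}}

```text
clock: 0.75
ee_pos: [0.4228, 0.4459, 0.2504]
tcp_rot: [3.14, 0.087, 0.001]
force: [-0.0, 0.6, -0.0]
finger_gap: 0.0876
gripper_force: 0.0
```

Request:
{"name": "step_arm", "arguments": {"increments": [0.586,0.642,0,0,0,0,1,0.586,0.642,0,0,0,0,1,0.586,0.642,0,0,0,0,1,0.586,0.642,0,0,0,0,1,0.586,0.642,0,0,0,0,1,0.586,0.642,0,0,0,0,1,0.586,0.642,0,0,0,0,1,0.586,0.642,0,0,0,0,1]}}

```text
clock: 1.55
ee_pos: [0.6064, 0.2679, 0.2492]
tcp_rot: [3.14, 0.092, -0.001]
force: [-0.2, 0.2, 0.8]
finger_gap: 0.0879
gripper_force: 0.0
```

```bash
python3 plan.py
python3 - <<'E'
from h import *
cp=campose("wrist");im=get_image("wrist");cv2.imwrite("pics/w1.png",im[:,:,::-1]);np.save("pics/w1.npy",im)
h=cv2.cvtColor(im,cv2.COLOR_RGB2HSV).astype(int);H,S,V=h[...,0],h[...,1],h[...,2]
for c in blobs((abs(H-112)<14)&(S>80)&(V>40),300): print("blue",rect(cp,c,.085))
for c in blobs(((H<8)|(H>172))&(S>120)&(V>90),5000): print("red",rect(cp,c,.068))
for c in blobs((abs(H-18)<8)&(S>100)&(V>120),80,6000): print("brass",rect(cp,c,.112))
for c in blobs((V<70),150,6000): print("dark",rect(cp,c,.112))
E
```

```text
clock 1.55 meas-cmd mm [-0.4924 -0.1272 -0.907 ] deg [-0.0086 -0.043   0.0165]
blue (array([628.9782, 565.8436,  33.4748,  17.4622, -71.0665]), array([  9.9   , 161.4857]))
blue (array([755.1415,  41.3605,  94.1638,  63.7836, -77.0792]), array([520.046 ,  61.1678]))
red (array([588.213 , 205.4289, 272.8726, 169.8757, -84.8673]), array([332.9442, 205.4176]))
brass (array([470.6479, 452.3339,  59.409 ,  10.3473,  -5.1711]), array([113.5111, 306.9778]))
brass (array([494.6042,  70.0603,  62.5005,  11.6955,  13.0315]), array([445.5684, 306.2105]))
brass (array([608.5471, 269.1185,  17.8948,  16.346 ,   3.39  ]), array([279.102 , 200.6531]))
brass (array([603.1841,   7.6682, 122.1992,  73.5266,  19.3862]), array([522.3495, 213.3328]))
brass (array([616.6511, 303.0854,  77.3942,  11.7217,   3.4214]), array([245.3957, 185.3739]))
dark (array([327.2824, -72.917 , 127.649 ,  16.9661, -89.3207]), array([516.4255, 415.4255]))
dark (array([662.7008,  -5.1478,  17.4614,  15.2951,  85.1421]), array([553.1765, 165.4902]))
```

View pics/w1.png

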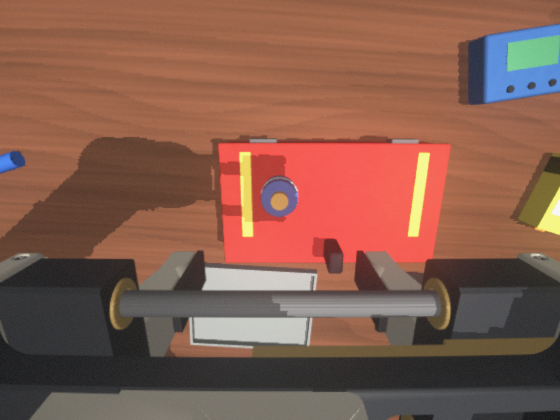

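The wrist view shows the motor at px (279,200), with the hub centre near (0.6085, 0.269). The lid corners are near (219,143), (448,143), (439,265) and (224,263), and the tab top is near (333,243). The lid holds nothing else.

```bash
python3 plan.py 0.6085,0.269,0.12,3.4 0.6085,0.269,0.076,3.4 0.6085,0.269,0.19,3.4; python3 plan.py 0.435,0.02,0.19,3.4 0.435,0.02,0.06,3.4 0.435,0.02,0.0130,3.4 0.435,0.02,0.12,3.4
python3 - <<'E'
from h import *
T=np.eye(4);T[:3,:3]=R.from_rotvec([3.14,.092,-.001]).as_matrix();T[:3,3]=[.6064,.2679,.2492]
cp=(calibration("wrist"),T@calibration("wrist")["hand_eye"])
print(ray(cp,[(219,143),(448,143),(439,265),(224,263)],.068)); print("tab",ray(cp,[(333,243)],.112),ray(cp,[(336,271)],.068))
E
```

```text
clock 1.6 meas-cmd mm [-0.7665  0.3734 -0.6565] deg [ 0.0028 -0.0235 -0.0407]
0.6085,0.269,0.12,3.4 -> 0.005, -0.003, 0.434, 0, 0, 0
0.6085,0.269,0.076,3.4 -> 0.005, -0.003, 0.58, 0, 0, 0
0.6085,0.269,0.19,3.4 -> 0.005, -0.003, 0.2, 0, 0, 0
clock 1.6 meas-cmd mm [-2.2106 -0.6137 59.3435] deg [ 0.0028 -0.0235 -0.0407]
0.435,0.02,0.19,3.4 -> -0.626, 0.794, 0, 0, 0, 0
0.435,0.02,0.06,3.4 -> -0.626, 0.794, 0.434, 0, 0, 0
0.435,0.02,0.0130,3.4 -> -0.626, 0.794, 0.59, 0, 0, 0
0.435,0.02,0.12,3.4 -> -0.626, 0.794, 0.234, 0, 0, 0
[[0.6587 0.3387]
 [0.6744 0.0842]
 [0.5248 0.0617]
 [0.5121 0.3326]]
tab [[0.5653 0.209 ]] [[0.5093 0.1913]]
```

Request:
{"name": "step_arm", "arguments": {"increments": [0.005,-0.003,0.434,0,0,0,1,0.005,-0.003,0.434,0,0,0,1,0.005,-0.003,0.434,0,0,0,1,0.005,-0.003,0.58,0,0,0,1,0.005,-0.003,0.58,0,0,0,1,0.005,-0.003,0.58,0,0,0,1,0.005,-0.003,0.58,0,0,0,0,0.005,-0.003,0.58,0,0,0,0,0.005,-0.003,0.58,0,0,0,0,0.005,-0.003,0.58,0,0,0,0,0.005,-0.003,0.58,0,0,0,0,0.005,-0.003,0.58,0,0,0,0]}}

```text
clock: 2.8
ee_pos: [0.6083, 0.2685, 0.0758]
tcp_rot: [-3.14, -0.093, -0.0]
force: [-0.8, 0.2, 0.6]
finger_gap: 0.0449
gripper_force: 0.0
```

Request:
{"name": "step_arm", "arguments": {"increments": [0,0,0,0,0,0,0,0,0,0,0,0,0,0,0,0,0,0,0,0,0,0,0,0,0,0,0,0,0,0,-0.1,0,0,0,0,0,0,-0.38,0,0,0,0,0,0,-0.38,0,0,0,0,0,0,-0.38,0,0,0,0,0,0,-0.38,0,0,0,0,0,0,-0.38,0,0,0,0]}}

```text
clock: 3.8
ee_pos: [0.6074, 0.2682, 0.1882]
tcp_rot: [3.139, 0.093, -0.003]
force: [-0.7, -0.8, -1.9]
finger_gap: 0.0393
gripper_force: 30.0
```

Request:
{"name": "step_arm", "arguments": {"increments": [-0.626,0.794,0,0,0,0,0,-0.626,0.794,0,0,0,0,0,-0.626,0.794,0,0,0,0,0,-0.626,0.794,0,0,0,0,0,-0.626,0.794,0,0,0,0,0,-0.626,0.794,0,0,0,0,0,-0.626,0.794,0,0,0,0,0,-0.626,0.794,0,0,0,0,0,-0.626,0.794,0.434,0,0,0,0,-0.626,0.794,0.434,0,0,0,0,-0.626,0.794,0.434,0,0,0,0,-0.626,0.794,0.53,0,0,0,0,-0.626,0.794,0.56,0,0,0,0,-0.626,0.794,0.575,0,0,0,0,-0.626,0.794,0.59,0,0,0,0,-0.626,0.794,0.59,0,0,0,0,-0.626,0.794,0.59,0,0,0,0]}}

```text
clock: 5.5
ee_pos: [0.4356, 0.0201, 0.0135]
tcp_rot: [-3.139, -0.093, -0.003]
force: [-0.5, -0.1, -0.7]
finger_gap: 0.0393
gripper_force: 30.0
```

Request:
{"name": "step_arm", "arguments": {"increments": [0,0,0.008,0,0,0,0,0,0,0.008,0,0,0,0,0,0,0.008,0,0,0,1,0,0,0.008,0,0,0,1,0,0,0.008,0,0,0,1,0,0,0.008,0,0,0,1,0,0,0.008,0,0,0,1,0,0,-0.15,0,0,0,1,0,0,-0.357,0,0,0,1,0,0,-0.557,0,0,0,1,0,0,-0.557,0,0,0,1,0,0,-0.557,0,0,0,1]}}

```text
clock: 6.7
ee_pos: [0.437, 0.0205, 0.1836]
tcp_rot: [-3.137, -0.094, -0.011]
force: [0.2, 0.7, -0.9]
finger_gap: 0.0876
gripper_force: 0.0
```

```bash
python3 - <<'E'
import json;c=json.load(open("cmd.json"));c[2]=0.013+0.557*.3;json.dump(c,open("cmd.json","w"))
E
python3 plan.py
python3 - <<'E'
from h import *
im=get_image("top");cp=campose("top");cv2.imwrite("pics/t2.png",im[:,:,::-1])
h=cv2.cvtColor(im,cv2.COLOR_RGB2HSV).astype(int);H,S,V=h[...,0],h[...,1],h[...,2]
for z in(.09,.112):
  for c in blobs((V<150)&(S<140)&(np.indices(V.shape)[0]<225)&(np.indices(V.shape)[1]<205)&(np.indices(V.shape)[1]>115),15,400): print("tab",z,rect(cp,c,z))
for c in blobs((abs(H-112)<14)&(S>80),40,3000): print("blue",rect(cp,c,.02))
for r,p in packs(im,cp,200): print("pack",p.round(),r.round(1))
cv2.imwrite("pics/tt.png",cv2.resize(im[150:290,100:300,::-1],None,fx=3,fy=3))
E
```

```text
clock 6.7 meas-cmd mm [1.973  0.4008 3.4595] deg [ 0.1455  0.4091 -0.0375]
tab 0.09 (array([739.7512, 286.1939,  47.6163,   5.2164,  89.5703]), array([125.025, 134.575]))
tab 0.112 (array([732.5048, 278.3651,  46.6279,   5.1081,  89.5698]), array([125.025, 134.575]))
blue (array([137.8984, 575.2105,  85.4883,  38.8082,   4.5348]), array([  4.6341, 379.6341]))
blue (array([612.4181, 619.8143,  23.8362,  23.1062,   4.3154]), array([  3.5 , 191.25]))
blue (array([774.4966, -22.4207, 130.0423,  76.7151, -77.0855]), array([249.7338, 129.8417]))
pack [343. 256.] [ 433.1 -265.   103.7   40.3   -6.2]
pack [292. 247.] [ 456.4 -130.1  104.4   39.5  -16.3]
pack [365. 190.] [ 608.1 -328.8  104.5   40.4    6.7]
pack [321. 186.] [ 617.9 -212.8  105.1   39.5  -15.1]
pack [283. 186.] [ 620.9 -109.8  104.    39.7  -12.7]
```

View pics/tt.png

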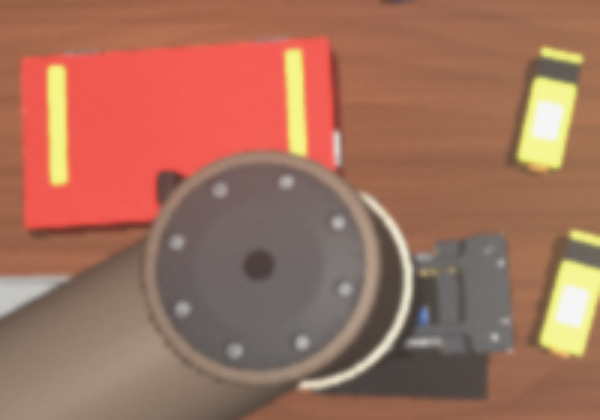

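The arm hides the tab here, so I measure it from the first top picture. I'll also check the motor from the wrist camera.

```bash
python3 - <<'E'
from h import *
im=np.load("pics/top0.npy");cp=campose("top")
h=cv2.cvtColor(im,cv2.COLOR_RGB2HSV).astype(int);S,V=h[...,1],h[...,2]
m=(V<185);M=np.zeros_like(m);M[203:219,145:168]=m[203:219,145:168]
for c in blobs(M,15,400): print("tab",rect(cp,c,.09),cv2.boundingRect(c))
cp=campose("wrist");im=get_image("wrist");cv2.imwrite("pics/w2.png",im[:,:,::-1])
h=cv2.cvtColor(im,cv2.COLOR_RGB2HSV).astype(int);H,S,V=h[...,0],h[...,1],h[...,2]
for c in blobs((abs(H-112)<14)&(S>80)&(V>40),300): print("blue",rect(cp,c,.02))
for c in blobs((abs(H-18)<8)&(S>100)&(V>120),80,6000): print("brass",rect(cp,c,.047))
E
python3 plan.py 0.545,0.202,0.22,3.4 0.545,0.202,0.082,3.4
```

```text
tab (array([541.5464, 202.1098,  28.0818,  24.4889,   1.4288]), array([156.8571, 212.6857])) (152, 207, 11, 12)
blue (array([430.7195,  20.5836,  42.0652,  40.832 ,  30.1537]), array([280.0943, 201.3302]))
brass (array([ 426.9156, -269.9548,   35.1015,   14.1842,   19.2372]), array([555.2 , 228.16]))
brass (array([435.0178,  20.4395,  16.2267,  15.7436, -86.5519]), array([280.0435, 204.5217]))
brass (array([464.793 , -71.2609,  64.0094,  19.6173, -19.0638]), array([374.4104, 181.2463]))
brass (array([ 460.2835, -159.3159,  200.2075,  104.7565,  -85.3313]), array([460.7323, 193.335 ]))
brass (array([506.4964, -79.7909,  24.5676,  16.6146,  68.6706]), array([391.0192, 141.3077]))
brass (array([ 533.7626, -188.8329,   39.3778,    7.0633,   89.9136]), array([507.8333, 115.8854]))
brass (array([ 538.4189, -150.91  ,  131.1494,   18.1921,   89.8553]), array([467.8649, 106.8722]))
brass (array([ 555.5047, -121.4144,   83.9463,   13.4275,   84.2915]), array([437.6549,  85.3894]))
brass (array([ 568.5453, -195.6037,   65.8921,   55.7043,  -72.5541]), array([534.9855,  80.9623]))
brass (array([ 588.9095, -132.3335,   60.6003,   31.9805,  -13.1742]), array([461.4931,  42.5799]))
clock 6.8 meas-cmd mm [-0.2828 -0.3358 -0.2834] deg [0.0476 0.0438 0.0064]
0.545,0.202,0.22,3.4 -> 0.402, -0.584, -0.133, 0, 0, 0
0.545,0.202,0.082,3.4 -> 0.402, -0.584, 0.327, 0, 0, 0
```

View pics/w2.png

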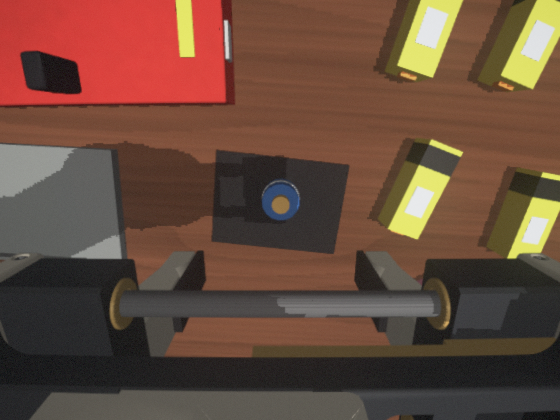

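The wrist view shows the motor upright in the middle of the mat at px (280,201). The tab is near (0.5415, 0.202), which agrees with the box geometry. Next I grip the tab.

```bash
python3 - <<'E'
import json;json.dump([.435,.02,.013+.557*.3,3.4,0],open("cmd.json","w"))
E
python3 plan.py 0.5425,0.202,0.22,3.4 0.5425,0.202,0.081,3.4
python3 - <<'E'
import numpy as np
r=np.hypot(.125,.038);a=np.arctan2(.038,.125)
for t in np.linspace(0,1.62,19)[1:]: print(f"{(-r*np.cos(t+a)+.125)/.3:.3f}, 0, {-(r*np.sin(t+a)-.038)/.3:.3f}, 0,0,0,0,",end=" ")
E
```

```text
clock 6.8 meas-cmd mm [-0.2977 -0.235  -0.2834] deg [0.0476 0.0438 0.0164]
0.5425,0.202,0.22,3.4 -> 0.394, -0.584, -0.133, 0, 0, 0
0.5425,0.202,0.081,3.4 -> 0.394, -0.584, 0.33, 0, 0, 0
0.013, 0, -0.037, 0,0,0,0, 0.029, 0, -0.073, 0,0,0,0, 0.049, 0, -0.107, 0,0,0,0, 0.071, 0, -0.139, 0,0,0,0, 0.097, 0, -0.169, 0,0,0,0, 0.124, 0, -0.196, 0,0,0,0, 0.155, 0, -0.221, 0,0,0,0, 0.187, 0, -0.243, 0,0,0,0, 0.221, 0, -0.262, 0,0,0,0, 0.257, 0, -0.278, 0,0,0,0, 0.294, 0, -0.291, 0,0,0,0, 0.332, 0, -0.301, 0,0,0,0, 0.371, 0, -0.306, 0,0,0,0, 0.410, 0, -0.309, 0,0,0,0, 0.449, 0, -0.308, 0,0,0,0, 0.488, 0, -0.303, 0,0,0,0, 0.526, 0, -0.295, 0,0,0,0, 0.564, 0, -0.283, 0,0,0,0,
```

Request:
{"name": "step_arm", "arguments": {"increments": [0.394,-0.584,-0.133,0,0,0,1,0.394,-0.584,-0.133,0,0,0,1,0.394,-0.584,-0.133,0,0,0,1,0.394,-0.584,-0.133,0,0,0,1,0.394,-0.584,-0.133,0,0,0,1,0.394,-0.584,-0.133,0,0,0,1,0.394,-0.584,0.2,0,0,0,1,0.394,-0.584,0.2,0,0,0,1,0.394,-0.584,0.3,0,0,0,1,0.394,-0.584,0.33,0,0,0,1,0.394,-0.584,0.33,0,0,0,0,0.394,-0.584,0.33,0,0,0,0,0.394,-0.584,0.33,0,0,0,0,0.394,-0.584,0.33,0,0,0,0,0.394,-0.584,0.33,0,0,0,0,0.394,-0.584,0.33,0,0,0,0,0.394,-0.584,0.33,0,0,0,0,0.394,-0.584,0.33,0,0,0,0,0.394,-0.584,0.33,0,0,0,0,0.394,-0.584,0.33,0,0,0,0]}}

```text
clock: 8.8
ee_pos: [0.5424, 0.2029, 0.0807]
tcp_rot: [-3.138, -0.093, -0.001]
force: [-1.4, 4.3, -0.5]
finger_gap: 0.016
gripper_force: 30.0
```

Request:
{"name": "step_arm", "arguments": {"increments": [0.013,0,-0.037,0,0,0,0,0.029,0,-0.073,0,0,0,0,0.049,0,-0.107,0,0,0,0,0.071,0,-0.139,0,0,0,0,0.097,0,-0.169,0,0,0,0,0.124,0,-0.196,0,0,0,0,0.155,0,-0.221,0,0,0,0,0.187,0,-0.243,0,0,0,0,0.221,0,-0.262,0,0,0,0,0.221,0,-0.262,0,0,0,0]}}

```text
clock: 9.8
ee_pos: [0.6085, 0.2068, 0.1588]
tcp_rot: [-3.139, -0.093, 0.002]
force: [-2.1, 5.2, 0.6]
finger_gap: 0.016
gripper_force: 30.0
```

Request:
{"name": "step_arm", "arguments": {"increments": [0.036,0,-0.016,0,0,0,0,0.073,0,-0.029,0,0,0,0,0.111,0,-0.039,0,0,0,0,0.15,0,-0.044,0,0,0,0,0.189,0,-0.047,0,0,0,0,0.228,0,-0.046,0,0,0,0,0.267,0,-0.041,0,0,0,0,0.305,0,-0.033,0,0,0,0,0.343,0,-0.021,0,0,0,0,0.343,0,-0.021,0,0,0,0,0.343,0,-0.021,0,0,0,0]}}

```text
clock: 10.9
ee_pos: [0.7118, 0.2128, 0.1655]
tcp_rot: [-3.139, -0.094, -0.002]
force: [0.4, 5.9, -0.8]
finger_gap: 0.0159
gripper_force: 30.0
```

Request:
{"name": "step_arm", "arguments": {"increments": [0,0,0,0,0,0,1,0,0,0,0,0,0,1,0,0,0,0,0,0,1,0,0,0,0,0,0,1,0,0,0,0,0,0,1,0,0,-0.15,0,0,0,1,0,0,-0.3,0,0,0,1,0,0,-0.35,0,0,0,1,0,0,-0.35,0,0,0,1]}}

```text
clock: 11.8
ee_pos: [0.7127, 0.212, 0.2749]
tcp_rot: [-3.138, -0.093, -0.009]
force: [0.4, -0.7, 0.1]
finger_gap: 0.0818
gripper_force: 0.0
```

```bash
python3 - <<'E'
import json;json.dump([.7114,.212,.1659+.105,3.4,0],open("cmd.json","w"))
E
python3 plan.py 0.63,-0.045,0.271,3.4;python3 plan.py 0.620,-0.109,0.2,-12.8 0.620,-0.109,0.012,-12.8
```

```text
clock 11.8 meas-cmd mm [ 1.3074 -0.0498  4.0248] deg [ 0.1287  0.3427 -0.0023]
0.63,-0.045,0.271,3.4 -> -0.322, 0.839, 0, 0, 0, 0
clock 11.8 meas-cmd mm [ 82.8099 256.9362   4.0248] deg [ 0.1287  0.3427 -0.0023]
0.620,-0.109,0.2,-12.8 -> -0.046, 0.211, 0.236, 0, 0, 0.09
0.620,-0.109,0.012,-12.8 -> -0.046, 0.211, 0.863, 0, 0, 0.09
```

Request:
{"name": "step_arm", "arguments": {"increments": [-0.322,0.839,0,0,0,0,1,-0.322,0.839,0,0,0,0,1,-0.322,0.839,0,0,0,0,1,-0.322,0.839,0,0,0,0,1,-0.322,0.839,0,0,0,0,1,-0.322,0.839,0,0,0,0,1,-0.322,0.839,0,0,0,0,1]}}

```text
clock: 12.5
ee_pos: [0.6286, -0.0481, 0.2702]
tcp_rot: [3.14, 0.088, -0.001]
force: [0.6, -0.1, -0.5]
finger_gap: 0.0877
gripper_force: 0.0
```

Run:
```python
from h import *
cp=campose("wrist");im=get_image("wrist")
for r,p in packs(im,cp,200): print("wpack",p.round(),r.round(1))
cp=campose("top");im=get_image("top");cv2.imwrite("pics/t3.png",im[:,:,::-1])
for r,p in packs(im,cp,200): print("pack",p.round(),r.round(1))
cv2.imwrite("pics/t3c.png",cv2.resize(im[130:310,80:400,::-1],None,fx=2.5,fy=2.5))
```

```text
wpack [317. 321.] [ 399.1 -121.    42.    21.3  -87. ]
wpack [477. 220.] [ 585.9 -338.8   78.3   40.1    6.4]
wpack [395. 208.] [ 597.2 -213.7   78.2   40.6  -15.9]
wpack [321. 203.] [ 599.2 -107.9   78.2   40.6  -12.6]
pack [343. 256.] [ 433.1 -265.   103.7   40.3   -6.2]
pack [292. 247.] [ 456.4 -130.1  104.4   39.5  -16.3]
pack [365. 190.] [ 608.1 -328.8  104.4   40.4    6.7]
pack [321. 186.] [ 617.9 -212.8  105.1   39.5  -15.1]
pack [283. 186.] [ 621.2 -109.8  104.5   39.7  -12.7]
```

View pics/t3c.png

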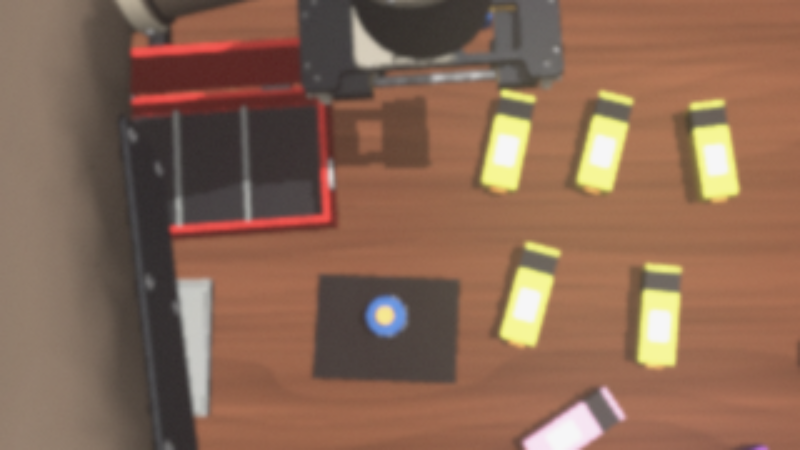

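The lid stands open, with ribs visible at crop x of about 178 and 246. All five packs are unmoved and the motor stands on the mat. I'll take the box frame from the ribs and rim.

```bash
python3 - <<'E'
from h import *
cp=campose("top");f=lambda p:[(a/2.5+80,b/2.5+130) for a,b in p]
print("ribs",ray(cp,f([(177,112),(180,224),(244,107),(248,220)]),.016))
print("rim SE outer",ray(cp,f([(334,222)]),.06),"NE",ray(cp,f([(326,95)]),.06))
E
python3 - <<'E'
import json;json.dump([.63,-.045,.271,3.4,0],open("cmd.json","w"))
E
python3 plan.py 0.617,-0.109,0.2,-12.8 0.617,-0.109,0.013,-12.8 0.617,-0.109,0.15,-12.8
```

```text
ribs [[0.6537 0.2417]
 [0.5334 0.2351]
 [0.6585 0.1707]
 [0.5368 0.1641]]
rim SE outer [[0.528  0.0674]] NE [[0.6599 0.0767]]
clock 12.6 meas-cmd mm [-0.3449 -0.5975 -0.9521] deg [ 0.0132 -0.0401  0.0638]
0.617,-0.109,0.2,-12.8 -> -0.056, 0.21, 0.237, 0, 0, 0.09
0.617,-0.109,0.013,-12.8 -> -0.056, 0.21, 0.86, 0, 0, 0.09
0.617,-0.109,0.15,-12.8 -> -0.056, 0.21, 0.403, 0, 0, 0.09
```

Request:
{"name": "step_arm", "arguments": {"increments": [-0.056,0.21,0.237,0,0,0.09,1,-0.056,0.21,0.237,0,0,0.09,1,-0.056,0.21,0.237,0,0,0.09,1,-0.056,0.21,0.4,0,0,0.09,1,-0.056,0.21,0.55,0,0,0.09,1,-0.056,0.21,0.7,0,0,0.09,1,-0.056,0.21,0.8,0,0,0.09,1,-0.056,0.21,0.86,0,0,0.09,1,-0.056,0.21,0.86,0,0,0.09,1,-0.056,0.21,0.86,0,0,0.09,0,-0.056,0.21,0.86,0,0,0.09,0,-0.056,0.21,0.86,0,0,0.09,0,-0.056,0.21,0.86,0,0,0.09,0,-0.056,0.21,0.86,0,0,0.09,0,-0.056,0.21,0.86,0,0,0.09,0,-0.056,0.21,0.86,0,0,0.09,0,-0.056,0.21,0.86,0,0,0.09,0,-0.056,0.21,0.86,0,0,0.09,0,-0.056,0.21,0.86,0,0,0.09,0]}}

```text
clock: 14.5
ee_pos: [0.6169, -0.1093, 0.0128]
tcp_rot: [3.122, -0.35, 0.0]
force: [-0.8, -0.4, 3.1]
finger_gap: 0.0355
gripper_force: 30.0
```

Request:
{"name": "step_arm", "arguments": {"increments": [0,0,-0.1,0,0,0,0,0,0,-0.2,0,0,0,0,0,0,-0.33,0,0,0,0,0,0,-0.457,0,0,0,0,0,0,-0.457,0,0,0,0,0,0,-0.457,0,0,0,0,0,0,-0.457,0,0,0,0,0,0,-0.457,0,0,0,0]}}

```text
clock: 15.3
ee_pos: [0.616, -0.1093, 0.1482]
tcp_rot: [3.122, -0.35, -0.004]
force: [0.1, -0.1, -1.1]
finger_gap: 0.0358
gripper_force: 30.0
```

```bash
cat > wt.py <<'E'
from h import *
f=[]
for i in range(4): f.append(telemetry.get_state()["force"]);get_image("wrist")
print("F",np.mean(f,0),np.std(f,0),telemetry.get_state()["finger_gap"])
E
python3 wt.py; python3 plan.py 0.60,0.133,0.15,3.3 0.60,0.133,0.021,3.3; cp cmd.json cmdA.json
python3 plan.py 0.605,0.12,0.15,3.3
```

```text
F [ 0.0257  0.1373 -1.299 ] [0.5457 0.4232 0.4255] 0.03582860799805269
clock 15.5 meas-cmd mm [-0.3977 -0.3787 -1.1892] deg [-0.028  -0.0777  0.0003]
0.60,0.133,0.15,3.3 -> -0.234, -0.774, 0, 0, 0, -0.089
0.60,0.133,0.021,3.3 -> -0.234, -0.774, 0.43, 0, 0, -0.089
clock 15.5 meas-cmd mm [  16.6143 -242.3611  127.8108] deg [-0.017  -0.0811 16.0203]
0.605,0.12,0.15,3.3 -> 0.014, 0.045, -0.43, 0, 0, 0
```

This pack weighs about 1.3 N, so it is an empty shell and goes to the tray.

```bash
cat > set.py <<'E'
import sys,json;json.dump([float(v) for v in sys.argv[1].split(",")]+[0],open("cmd.json","w"))
E
python3 set.py 0.617,-0.109,0.15,-12.8; python3 plan.py 0.48,0.12,0.15,-0.6; python3 plan.py 0.403,0.2306,0.15,-0.6 0.403,0.2306,0.04,-0.6 0.403,0.2306,0.0185,-0.6 0.403,0.2306,0.15,-0.6
```

```text
clock 15.5 meas-cmd mm [-0.4318 -0.2641 -1.0892] deg [-0.028  -0.0777  0.0003]
0.48,0.12,0.15,-0.6 -> -0.614, -0.643, 0, 0, 0, -0.068
clock 15.5 meas-cmd mm [ 136.454  -229.1797   -1.0892] deg [-0.0196 -0.0804 12.2403]
0.403,0.2306,0.15,-0.6 -> -0.261, -0.366, 0, 0, 0, 0
0.403,0.2306,0.04,-0.6 -> -0.261, -0.366, 0.367, 0, 0, 0
0.403,0.2306,0.0185,-0.6 -> -0.261, -0.366, 0.438, 0, 0, 0
0.403,0.2306,0.15,-0.6 -> -0.261, -0.366, 0, 0, 0, 0
```

Request:
{"name": "step_arm", "arguments": {"increments": [-0.614,-0.643,0,0,0,-0.068,0,-0.614,-0.643,0,0,0,-0.068,0,-0.614,-0.643,0,0,0,-0.068,0,-0.614,-0.643,0,0,0,-0.068,0,-0.614,-0.643,0,0,0,-0.068,0,-0.614,-0.643,0,0,0,-0.068,0,-0.614,-0.643,0,0,0,-0.068,0]}}

```text
clock: 16.2
ee_pos: [0.479, 0.1217, 0.15]
tcp_rot: [-3.141, 0.01, -0.001]
force: [0.9, 0.4, -1.2]
finger_gap: 0.0356
gripper_force: 30.0
```

Request:
{"name": "step_arm", "arguments": {"increments": [-0.261,-0.366,0,0,0,0,0,-0.261,-0.366,0,0,0,0,0,-0.261,-0.366,0,0,0,0,0,-0.261,-0.366,0,0,0,0,0,-0.261,-0.366,0.15,0,0,0,0,-0.261,-0.366,0.3,0,0,0,0,-0.261,-0.366,0.38,0,0,0,0,-0.261,-0.366,0.42,0,0,0,0,-0.261,-0.366,0.438,0,0,0,0,-0.261,-0.366,0.438,0,0,0,0,-0.261,-0.366,0.438,0,0,0,0,-0.261,-0.366,0.438,0,0,0,0.55,-0.261,-0.366,0.438,0,0,0,0.55,-0.261,-0.366,0.438,0,0,0,0.55,-0.261,-0.366,0.438,0,0,0,0.55,-0.261,-0.366,0.3,0,0,0,0.55,-0.261,-0.366,0.15,0,0,0,0.55,-0.261,-0.366,0,0,0,0,0.55,-0.261,-0.366,0,0,0,0,1]}}

```text
clock: 18.1
ee_pos: [0.4054, 0.2329, 0.1559]
tcp_rot: [-3.134, 0.013, -0.012]
force: [0.5, 0.5, 0.1]
finger_gap: 0.0517
gripper_force: 0.0
```

```bash
python3 plan.py 0.46,0.0,0.15,-0.6; python3 plan.py 0.454,-0.13,0.15,-16.3 0.454,-0.13,0.013,-16.3 0.454,-0.13,0.15,-16.3
```

```text
clock 18.1 meas-cmd mm [2.5086 2.4534 5.9331] deg [ 0.4454  0.4313 -0.0772]
0.46,0.0,0.15,-0.6 -> 0.198, 0.766, 0, 0, 0, 0
clock 18.1 meas-cmd mm [-54.6425 232.823    5.9331] deg [ 0.4454  0.4313 -0.0772]
0.454,-0.13,0.15,-16.3 -> -0.016, 0.434, 0, 0, 0, 0.087
0.454,-0.13,0.013,-16.3 -> -0.016, 0.434, 0.457, 0, 0, 0.087
0.454,-0.13,0.15,-16.3 -> -0.016, 0.434, 0, 0, 0, 0.087
```

Request:
{"name": "step_arm", "arguments": {"increments": [0.198,0.766,0,0,0,0,1,0.198,0.766,0,0,0,0,1,0.198,0.766,0,0,0,0,1,0.198,0.766,0,0,0,0,1,0.198,0.766,0,0,0,0,1,0.198,0.766,0,0,0,0,1,0.198,0.766,0,0,0,0,1]}}

```text
clock: 18.8
ee_pos: [0.4598, -0.001, 0.1497]
tcp_rot: [-3.141, 0.02, 0.0]
force: [-1.2, -0.1, -0.4]
finger_gap: 0.0877
gripper_force: 0.0
```

```bash
cat > top.py <<'E'
from h import *
import sys
cp=campose("top");im=get_image("top");cv2.imwrite("pics/%s.png"%sys.argv[1],im[:,:,::-1])
for r,p in packs(im,cp,150): print("pack",p.round(),r.round(1))
E
python3 top.py t4
```

```text
pack [343. 256.] [ 433.1 -265.   103.7   40.3   -6.2]
pack [292. 247.] [ 456.4 -130.1  104.4   39.5  -16.3]
pack [365. 190.] [ 608.1 -328.8  104.5   40.4    6.7]
pack [321. 186.] [ 618.  -212.7  105.1   39.5  -15.4]
```

Request:
{"name": "step_arm", "arguments": {"increments": [-0.016,0.434,0,0,0,0.087,1,-0.016,0.434,0,0,0,0.087,1,-0.016,0.434,0,0,0,0.087,1,-0.016,0.434,0.15,0,0,0.087,1,-0.016,0.434,0.3,0,0,0.087,1,-0.016,0.434,0.4,0,0,0.087,1,-0.016,0.434,0.457,0,0,0.087,1,-0.016,0.434,0.457,0,0,0.087,1,-0.016,0.434,0.457,0,0,0.087,0,-0.016,0.434,0.457,0,0,0.087,0,-0.016,0.434,0.457,0,0,0.087,0,-0.016,0.434,0.457,0,0,0.087,0,-0.016,0.434,0.457,0,0,0.087,0,-0.016,0.434,0.457,0,0,0.087,0,-0.016,0.434,0.457,0,0,0.087,0,-0.016,0.434,0.457,0,0,0.087,0,-0.016,0.434,0.457,0,0,0.087,0,-0.016,0.434,0.457,0,0,0.087,0]}}

```text
clock: 20.65
ee_pos: [0.4542, -0.1302, 0.0128]
tcp_rot: [-3.11, 0.443, -0.001]
force: [-0.0, 3.7, 3.7]
finger_gap: 0.0357
gripper_force: 30.0
```

Request:
{"name": "step_arm", "arguments": {"increments": [0,0,-0.1,0,0,0,0,0,0,-0.2,0,0,0,0,0,0,-0.33,0,0,0,0,0,0,-0.457,0,0,0,0,0,0,-0.457,0,0,0,0,0,0,-0.457,0,0,0,0,0,0,-0.457,0,0,0,0,0,0,-0.457,0,0,0,0]}}

```text
clock: 21.45
ee_pos: [0.4526, -0.1304, 0.1481]
tcp_rot: [3.109, -0.444, -0.005]
force: [0.7, -0.6, -4.1]
finger_gap: 0.0359
gripper_force: 30.0
```

```bash
python3 wt.py; cp cmd.json s.json
echo BOX -70; python3 plan.py 0.5,0.03,0.15,3.3; python3 plan.py 0.597,0.133,0.15,3.3 0.597,0.133,0.021,3.3; cp s.json cmd.json
echo TRAY +67; python3 plan.py 0.43,0.12,0.15,-0.6; python3 plan.py 0.403,0.3646,0.15,-0.6 0.403,0.3646,0.0185,-0.6; cp s.json cmd.json
```

```text
F [-0.2473 -0.3675 -3.3961] [0.6343 0.2724 0.6102] 0.03585278677746669
BOX -70
clock 21.65 meas-cmd mm [-0.5088 -0.2784 -1.0277] deg [-0.0364 -0.0884  0.0032]
0.5,0.03,0.15,3.3 -> -0.002, -0.555, 0, 0, 0, -0.108
clock 21.65 meas-cmd mm [ -46.4405 -160.3187   -1.0277] deg [-0.021  -0.0938 19.4432]
0.597,0.133,0.15,3.3 -> 0.342, -0.325, 0, 0, 0, 0
0.597,0.133,0.021,3.3 -> 0.342, -0.325, 0.43, 0, 0, 0
TRAY +67
clock 21.65 meas-cmd mm [-0.5088 -0.2784 -1.0277] deg [-0.0364 -0.0884  0.0032]
0.43,0.12,0.15,-0.6 -> -0.31, -0.778, 0, 0, 0, -0.087
clock 21.65 meas-cmd mm [  23.5947 -250.3656   -1.0277] deg [-0.0241 -0.0929 15.6632]
0.403,0.3646,0.15,-0.6 -> -0.098, -0.814, 0, 0, 0, 0
0.403,0.3646,0.0185,-0.6 -> -0.098, -0.814, 0.438, 0, 0, 0
```

About 3.4 N, so this one is full and goes to the box's −y bay.

Request:
{"name": "step_arm", "arguments": {"increments": [-0.002,-0.555,0,0,0,-0.108,0,-0.002,-0.555,0,0,0,-0.108,0,-0.002,-0.555,0,0,0,-0.108,0,-0.002,-0.555,0,0,0,-0.108,0,-0.002,-0.555,0,0,0,-0.108,0]}}

```text
clock: 22.15
ee_pos: [0.5006, 0.0321, 0.1494]
tcp_rot: [3.14, 0.093, -0.0]
force: [0.3, -0.7, -3.7]
finger_gap: 0.036
gripper_force: 30.0
```

Request:
{"name": "step_arm", "arguments": {"increments": [0.342,-0.325,0,0,0,0,0,0.342,-0.325,0,0,0,0,0,0.342,-0.325,0,0,0,0,0,0.342,-0.325,0,0,0,0,0,0.342,-0.325,0.1,0,0,0,0,0.342,-0.325,0.2,0,0,0,0,0.342,-0.325,0.3,0,0,0,0,0.342,-0.325,0.37,0,0,0,0,0.342,-0.325,0.41,0,0,0,0,0.342,-0.325,0.43,0,0,0,0,0.342,-0.325,0.43,0,0,0,0,0.342,-0.325,0.43,0,0,0,0,0.342,-0.325,0.43,0,0,0,0.55,0.342,-0.325,0.43,0,0,0,0.55,0.342,-0.325,0.43,0,0,0,0.55,0.342,-0.325,0.43,0,0,0,0.55,0.342,-0.325,0.3,0,0,0,0.55,0.342,-0.325,0.15,0,0,0,0.55,0.342,-0.325,0,0,0,0,0.55,0.342,-0.325,0,0,0,0,0.55]}}

```text
clock: 24.15
ee_pos: [0.6006, 0.1343, 0.1572]
tcp_rot: [-3.136, -0.09, -0.017]
force: [0.3, 0.9, 1.3]
finger_gap: 0.0482
gripper_force: 0.0
```

```bash
python3 set.py 0.597,0.133,0.15,3.3; python3 plan.py 0.6,-0.12,0.15,3.3
```

```text
clock 24.15 meas-cmd mm [3.5548 1.2703 7.2228] deg [0.2038 0.6427 0.0075]
0.6,-0.12,0.15,3.3 -> -0.039, 0.843, 0, 0, 0, 0
```

Request:
{"name": "step_arm", "arguments": {"increments": [-0.039,0.843,0,0,0,0,1,-0.039,0.843,0,0,0,0,1,-0.039,0.843,0,0,0,0,1,-0.039,0.843,0,0,0,0,1,-0.039,0.843,0,0,0,0,1,-0.039,0.843,0,0,0,0,1,-0.039,0.843,0,0,0,0,1]}}

```text
clock: 24.85
ee_pos: [0.5989, -0.1219, 0.1496]
tcp_rot: [-3.14, -0.083, 0.0]
force: [0.4, -0.0, -0.9]
finger_gap: 0.0867
gripper_force: 0.0
```

```bash
python3 top.py t5; python3 plan.py 0.615,-0.2125,0.15,-15.2 0.615,-0.2125,0.013,-15.2 0.615,-0.2125,0.15,-15.2
python3 - <<'E'
import cv2;im=cv2.imread("pics/t5.png");cv2.imwrite("pics/t5c.png",cv2.resize(im[150:310,80:400],None,fx=2.5,fy=2.5))
E
```

```text
pack [343. 256.] [ 433.1 -265.   103.7   40.3   -6.2]
pack [365. 190.] [ 608.1 -328.8  104.5   40.4    6.7]
clock 24.9 meas-cmd mm [-0.742  -0.5273 -0.3333] deg [0.0053 0.003  0.1613]
0.615,-0.2125,0.15,-15.2 -> 0.033, 0.31, 0, 0, 0, 0.103
0.615,-0.2125,0.013,-15.2 -> 0.033, 0.31, 0.457, 0, 0, 0.103
0.615,-0.2125,0.15,-15.2 -> 0.033, 0.31, 0, 0, 0, 0.103
```

View pics/t5c.png

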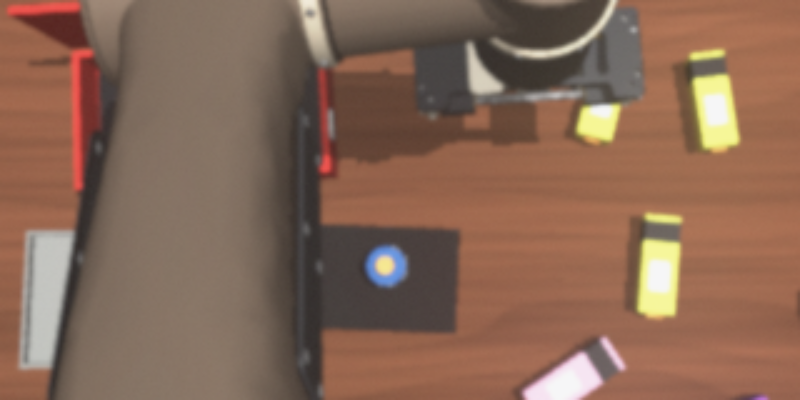

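The next pack's near end shows beside the gripper at crop (597,125), in its old place. The arm hides the box interior, and the motor still stands on the mat.

Request:
{"name": "step_arm", "arguments": {"increments": [0.033,0.31,0,0,0,0.103,1,0.033,0.31,0,0,0,0.103,1,0.033,0.31,0,0,0,0.103,1,0.033,0.31,0.15,0,0,0.103,1,0.033,0.31,0.3,0,0,0.103,1,0.033,0.31,0.4,0,0,0.103,1,0.033,0.31,0.457,0,0,0.103,1,0.033,0.31,0.457,0,0,0.103,1,0.033,0.31,0.457,0,0,0.103,0,0.033,0.31,0.457,0,0,0.103,0,0.033,0.31,0.457,0,0,0.103,0,0.033,0.31,0.457,0,0,0.103,0,0.033,0.31,0.457,0,0,0.103,0,0.033,0.31,0.457,0,0,0.103,0,0.033,0.31,0.457,0,0,0.103,0,0.033,0.31,0.457,0,0,0.103,0,0.033,0.31,0.457,0,0,0.103,0,0.033,0.31,0.457,0,0,0.103,0]}}

```text
clock: 26.7
ee_pos: [0.6146, -0.2125, 0.0129]
tcp_rot: [-3.113, 0.419, -0.001]
force: [-0.1, 2.4, 2.6]
finger_gap: 0.0357
gripper_force: 30.0
```

Request:
{"name": "step_arm", "arguments": {"increments": [0,0,-0.1,0,0,0,0,0,0,-0.2,0,0,0,0,0,0,-0.33,0,0,0,0,0,0,-0.457,0,0,0,0,0,0,-0.457,0,0,0,0,0,0,-0.457,0,0,0,0,0,0,-0.457,0,0,0,0,0,0,-0.457,0,0,0,0]}}

```text
clock: 27.5
ee_pos: [0.6131, -0.2124, 0.1476]
tcp_rot: [-3.113, 0.419, 0.006]
force: [-0.9, -0.3, -3.4]
finger_gap: 0.0355
gripper_force: 30.0
```

```bash
python3 wt.py; cp cmd.json s.json
echo BOX 0; python3 plan.py 0.595,0.01,0.15,3.3; python3 plan.py 0.593,0.203,0.15,3.3 0.593,0.203,0.021,3.3; cp s.json cmd.json
echo TRAY +67; python3 plan.py 0.5,0.03,0.15,-0.6;python3 plan.py 0.44,0.2,0.15,-0.6; python3 plan.py 0.403,0.3646,0.15,-0.6 0.403,0.3646,0.0185,-0.6; cp s.json cmd.json
```

```text
F [-0.009   0.1222 -3.4434] [0.5527 0.2905 0.1919] 0.03534598045162025
BOX 0
clock 27.7 meas-cmd mm [-1.1059 -0.1403 -1.2078] deg [-0.0183 -0.0898  0.0826]
0.595,0.01,0.15,3.3 -> -0.26, -0.698, 0, 0, 0, -0.103
clock 27.7 meas-cmd mm [  19.1076 -222.6796   -1.2078] deg [-0.0036 -0.0919 18.6226]
0.593,0.203,0.15,3.3 -> 0.031, -0.642, 0, 0, 0, 0
0.593,0.203,0.021,3.3 -> 0.031, -0.642, 0.43, 0, 0, 0
TRAY +67
clock 27.7 meas-cmd mm [-1.1059 -0.1403 -1.2078] deg [-0.0183 -0.0898  0.0826]
0.5,0.03,0.15,-0.6 -> -0.583, -0.679, 0, 0, 0, -0.081
clock 27.7 meas-cmd mm [ 114.0983 -242.6515   -1.2078] deg [-0.0068 -0.0916 14.6626]
0.44,0.2,0.15,-0.6 -> -0.206, -0.564, 0, 0, 0, 0
clock 27.7 meas-cmd mm [ 173.9452 -412.5521   -1.2078] deg [-0.0068 -0.0916 14.6626]
0.403,0.3646,0.15,-0.6 -> -0.13, -0.547, 0, 0, 0, 0
0.403,0.3646,0.0185,-0.6 -> -0.13, -0.547, 0.438, 0, 0, 0
```

Full again at 3.4 N, so it goes to the +y bay.

```bash
python3 set.py 0.595,0.01,0.15,3.3; python3 plan.py 0.589,0.273,0.15,3.3 0.589,0.273,0.021,3.3;python3 set.py 0.589,0.273,0.15,3.3; python3 plan.py 0.55,0.02,0.15,3.3
```

```text
clock 27.7 meas-cmd mm [  19.0085 -222.5703   -1.2078] deg [-0.0036 -0.0919 18.6226]
0.589,0.273,0.15,3.3 -> 0.03, -0.876, 0, 0, 0, 0
0.589,0.273,0.021,3.3 -> 0.03, -0.876, 0.43, 0, 0, 0
clock 27.7 meas-cmd mm [  25.0085 -485.5703   -1.2078] deg [-0.0036 -0.0919 18.6226]
0.55,0.02,0.15,3.3 -> -0.178, 0.834, 0, 0, 0, 0
```

Request:
{"name": "step_arm", "arguments": {"increments": [-0.26,-0.698,0,0,0,-0.103,0,-0.26,-0.698,0,0,0,-0.103,0,-0.26,-0.698,0,0,0,-0.103,0,-0.26,-0.698,0,0,0,-0.103,0,-0.26,-0.698,0,0,0,-0.103,0,-0.26,-0.698,0,0,0,-0.103,0]}}

```text
clock: 28.3
ee_pos: [0.5944, 0.0133, 0.1498]
tcp_rot: [-3.14, -0.094, -0.001]
force: [0.8, 0.0, -3.3]
finger_gap: 0.0357
gripper_force: 30.0
```

Request:
{"name": "step_arm", "arguments": {"increments": [0.03,-0.876,0,0,0,0,0,0.03,-0.876,0,0,0,0,0,0.03,-0.876,0,0,0,0,0,0.03,-0.876,0,0,0,0,0,0.03,-0.876,0,0,0,0,0,0.03,-0.876,0,0,0,0,0,0.03,-0.876,0,0,0,0,0,0.03,-0.876,0.15,0,0,0,0,0.03,-0.876,0.28,0,0,0,0,0.03,-0.876,0.37,0,0,0,0,0.03,-0.876,0.41,0,0,0,0,0.03,-0.876,0.43,0,0,0,0,0.03,-0.876,0.43,0,0,0,0,0.03,-0.876,0.43,0,0,0,0,0.03,-0.876,0.43,0,0,0,0.55,0.03,-0.876,0.43,0,0,0,0.55,0.03,-0.876,0.43,0,0,0,0.55,0.03,-0.876,0.43,0,0,0,0.55,0.03,-0.876,0.2,0,0,0,0.55,0.03,-0.876,0,0,0,0,0.55]}}

```text
clock: 30.3
ee_pos: [0.5878, 0.2721, 0.1205]
tcp_rot: [3.138, 0.088, -0.005]
force: [1.7, 1.1, -0.3]
finger_gap: 0.0482
gripper_force: 0.0
```

Request:
{"name": "step_arm", "arguments": {"increments": [0,0,0,0,0,0,0.6,0,0,0,0,0,0,0.6,-0.178,0.834,0,0,0,0,1,-0.178,0.834,0,0,0,0,1,-0.178,0.834,0,0,0,0,1,-0.178,0.834,0,0,0,0,1,-0.178,0.834,0,0,0,0,1,-0.178,0.834,0,0,0,0,1,-0.178,0.834,0,0,0,0,1]}}

```text
clock: 31.2
ee_pos: [0.5485, 0.0184, 0.12]
tcp_rot: [3.14, 0.084, -0.002]
force: [0.7, -0.3, 0.1]
finger_gap: 0.0874
gripper_force: 0.0
```

```bash
python3 plan.py 0.46,-0.18,0.15,-6.2; python3 top.py t6
```

```text
clock 31.2 meas-cmd mm [ -1.5654  -1.7586 -30.0312] deg [-0.0194 -0.0902  0.243 ]
0.46,-0.18,0.15,-6.2 -> -0.338, 0.649, 0, 0, 0, 0.053
pack [151. 270.] [402.4 233.4 102.4  39.7  -0.5]
pack [343. 256.] [ 433.1 -264.9  103.7   40.2   -6.2]
pack [365. 190.] [ 608.1 -328.8  104.5   40.4    6.7]
```

```bash
python3 set.py 0.5495,0.0195,0.12,3.3; python3 plan.py 0.46,-0.18,0.15,-6.2; python3 plan.py 0.43,-0.265,0.15,-6.2 0.43,-0.265,0.013,-6.2 0.43,-0.265,0.15,-6.2
```

```text
clock 31.25 meas-cmd mm [-0.3885  0.0781  0.1214] deg [-0.0135 -0.0555  0.1618]
0.46,-0.18,0.15,-6.2 -> -0.336, 0.647, -0.1, 0, 0, 0.053
clock 31.25 meas-cmd mm [ 89.0712 199.6587 -29.8786] deg [-0.0181 -0.0542 -9.3782]
0.43,-0.265,0.15,-6.2 -> -0.069, 0.292, 0, 0, 0, 0
0.43,-0.265,0.013,-6.2 -> -0.069, 0.292, 0.457, 0, 0, 0
0.43,-0.265,0.15,-6.2 -> -0.069, 0.292, 0, 0, 0, 0
```

Request:
{"name": "step_arm", "arguments": {"increments": [-0.336,0.647,-0.1,0,0,0.053,1,-0.336,0.647,-0.1,0,0,0.053,1,-0.336,0.647,-0.1,0,0,0.053,1,-0.336,0.647,-0.1,0,0,0.053,1,-0.336,0.647,-0.1,0,0,0.053,1,-0.336,0.647,-0.1,0,0,0.053,1]}}

```text
clock: 31.85
ee_pos: [0.4593, -0.1803, 0.1509]
tcp_rot: [3.137, -0.175, 0.0]
force: [0.5, -0.1, -0.1]
finger_gap: 0.088
gripper_force: 0.0
```

Request:
{"name": "step_arm", "arguments": {"increments": [-0.069,0.292,0,0,0,0,1,-0.069,0.292,0,0,0,0,1,-0.069,0.292,0.1,0,0,0,1,-0.069,0.292,0.2,0,0,0,1,-0.069,0.292,0.3,0,0,0,1,-0.069,0.292,0.4,0,0,0,1,-0.069,0.292,0.457,0,0,0,1,-0.069,0.292,0.457,0,0,0,1,-0.069,0.292,0.457,0,0,0,0,-0.069,0.292,0.457,0,0,0,0,-0.069,0.292,0.457,0,0,0,0,-0.069,0.292,0.457,0,0,0,0,-0.069,0.292,0.457,0,0,0,0,-0.069,0.292,0.457,0,0,0,0,-0.069,0.292,0.457,0,0,0,0,-0.069,0.292,0.457,0,0,0,0,-0.069,0.292,0.457,0,0,0,0,-0.069,0.292,0.457,0,0,0,0]}}

```text
clock: 33.65
ee_pos: [0.4296, -0.2641, 0.0139]
tcp_rot: [3.137, -0.173, 0.0]
force: [-0.6, 3.2, 4.9]
finger_gap: 0.0356
gripper_force: 30.0
```

Request:
{"name": "step_arm", "arguments": {"increments": [0,0,-0.1,0,0,0,0,0,0,-0.2,0,0,0,0,0,0,-0.33,0,0,0,0,0,0,-0.457,0,0,0,0,0,0,-0.457,0,0,0,0,0,0,-0.457,0,0,0,0,0,0,-0.457,0,0,0,0,0,0,-0.457,0,0,0,0]}}

```text
clock: 34.45
ee_pos: [0.4283, -0.2639, 0.149]
tcp_rot: [-3.136, 0.174, 0.005]
force: [-0.2, 0.3, -3.4]
finger_gap: 0.0359
gripper_force: 30.0
```

```bash
python3 wt.py; cp cmd.json s.json
echo BOX 0; python3 plan.py 0.53,-0.02,0.15,3.3; python3 plan.py 0.593,0.203,0.15,3.3 0.593,0.203,0.021,3.3; cp s.json cmd.json
echo TRAY +67; python3 plan.py 0.44,0.02,0.15,-0.6;python3 plan.py 0.43,0.27,0.15,-0.6; python3 plan.py 0.403,0.3646,0.15,-0.6 0.403,0.3646,0.0185,-0.6; cp s.json cmd.json
```

```text
F [ 0.0555 -0.1737 -3.5459] [0.6733 0.41   0.5776] 0.03585729110749085
BOX 0
clock 34.65 meas-cmd mm [-0.8604  0.8063 -0.0827] deg [ 0.0068 -0.0974  0.0823]
0.53,-0.02,0.15,3.3 -> 0.243, -0.848, 0, 0, 0, -0.053
clock 34.65 meas-cmd mm [-100.9801 -244.1628   -0.0827] deg [ 0.0149 -0.0966  9.6223]
0.593,0.203,0.15,3.3 -> 0.252, -0.73, 0, 0, 0, 0
0.593,0.203,0.021,3.3 -> 0.252, -0.73, 0.43, 0, 0, 0
TRAY +67
clock 34.65 meas-cmd mm [-0.8604  0.8063 -0.0827] deg [ 0.0068 -0.0974  0.0823]
0.44,0.02,0.15,-0.6 -> -0.07, -0.948, 0, 0, 0, -0.031
clock 34.65 meas-cmd mm [ -10.8972 -284.1913   -0.0827] deg [ 0.0116 -0.097   5.6623]
0.43,0.27,0.15,-0.6 -> -0.043, -0.833, 0, 0, 0, 0
clock 34.65 meas-cmd mm [  -0.8767 -534.2233   -0.0827] deg [ 0.0116 -0.097   5.6623]
0.403,0.3646,0.15,-0.6 -> -0.093, -0.314, 0, 0, 0, 0
0.403,0.3646,0.0185,-0.6 -> -0.093, -0.314, 0.438, 0, 0, 0
```

Full at 3.5 N, so it goes to the middle bay. I'll check the packs already in the box on the way.

Request:
{"name": "step_arm", "arguments": {"increments": [0.243,-0.848,0,0,0,-0.053,0,0.243,-0.848,0,0,0,-0.053,0,0.243,-0.848,0,0,0,-0.053,0,0.243,-0.848,0,0,0,-0.053,0,0.243,-0.848,0,0,0,-0.053,0,0.243,-0.848,0,0,0,-0.053,0,0.243,-0.848,0,0,0,-0.053,0]}}

```text
clock: 35.35
ee_pos: [0.5308, -0.0172, 0.1503]
tcp_rot: [3.14, 0.093, -0.001]
force: [-0.6, -0.3, -3.2]
finger_gap: 0.0357
gripper_force: 30.0
```

```bash
python3 top.py t7
python3 - <<'E'
import cv2;im=cv2.imread("pics/t7.png");cv2.imwrite("pics/t7c.png",cv2.resize(im[140:310,80:300],None,fx=3,fy=3))
E
```

```text
pack [152. 270.] [403.7 233.6 104.9  40.   -0.7]
pack [365. 190.] [ 608.1 -328.8  104.4   40.4    6.7]
```

View pics/t7c.png

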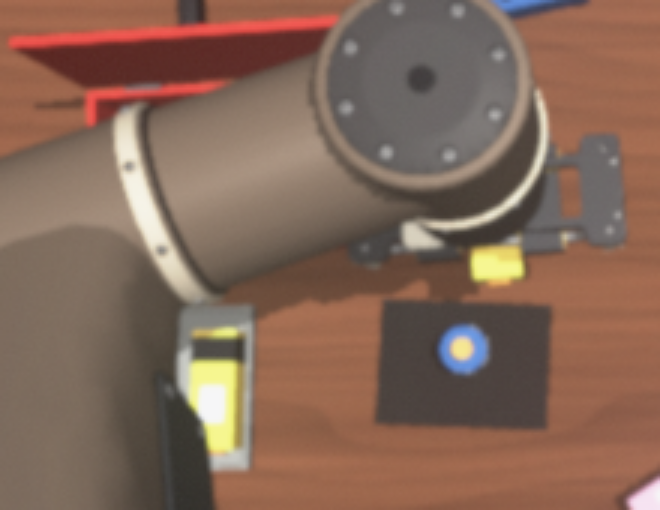

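The arm hides the box again here. The shell lies well inside the tray at crop (215,390). I'll look into the box with the wrist camera before lowering.

```bash
python3 set.py 0.53,-0.02,0.15,3.3;python3 plan.py 0.56,0.2,0.24,3.3
```

```text
clock 35.4 meas-cmd mm [-0.1142  1.5149  0.182 ] deg [-0.0166 -0.0676 -0.0374]
0.56,0.2,0.24,3.3 -> 0.142, -0.726, -0.3, 0, 0, 0
```

Request:
{"name": "step_arm", "arguments": {"increments": [0.142,-0.726,-0.3,0,0,0,0,0.142,-0.726,-0.3,0,0,0,0,0.142,-0.726,-0.3,0,0,0,0,0.142,-0.726,-0.3,0,0,0,0,0.142,-0.726,-0.3,0,0,0,0,0.142,-0.726,-0.3,0,0,0,0,0.142,-0.726,-0.3,0,0,0,0]}}

```text
clock: 36.1
ee_pos: [0.5599, 0.2, 0.2403]
tcp_rot: [3.14, 0.088, -0.001]
force: [-0.4, -0.2, -4.4]
finger_gap: 0.0353
gripper_force: 30.0
```

Run:
```python
from h import *
cp=campose("wrist");print(telemetry.get_state()["ee_pos"]);im=get_image("wrist");cv2.imwrite("pics/w3.png",im[:,:,::-1])
for c in blobs(yellow(im),200): print(rect(cp,c,.042),cv2.boundingRect(c))
```

```text
[0.5599 0.2    0.2403]
(array([352.2165, 193.3671, 103.4207,  49.9578, -86.7754]), array([277.3254, 332.3828])) (240, 317, 73, 30)
(array([457.9151, 194.8865,  94.2337,  71.5993, -86.7708]), array([279.5802, 263.8321])) (243, 240, 74, 50)
(array([576.5312, 273.226 ,  73.3309,  37.3298,   3.0825]), array([219.4888, 170.6685])) (202, 141, 34, 62)
(array([582.0974, 181.6135, 136.2879,  74.5027, -86.5704]), array([308.2982, 179.6608])) (240, 140, 116, 63)
```

View pics/w3.png

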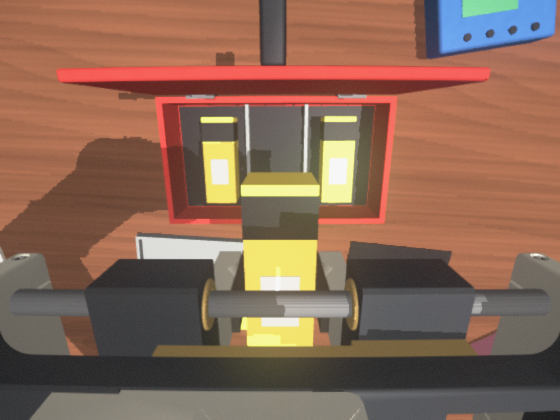

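The wrist view shows two packs lying in the end bays at (220,165) and (338,165). The middle bay, between the ribs at columns 248 and 307, is free.

```bash
python3 - <<'E'
from h import *
cp=campose("wrist");print(ray(cp,[(338.5,172),(219.5,172)],.042),ray(cp,[(248,155),(306.5,155)],.016))
E
python3 plan.py 0.592,0.203,0.15,3.3 0.592,0.203,0.022,3.3; python3 set.py 0.592,0.203,0.15,3.3; python3 plan.py 0.6,-0.06,0.15,3.3;python3 plan.py 0.606,-0.3288,0.15,6.7 0.606,-0.3288,0.013,6.7 0.606,-0.3288,0.15,6.7
```

```text
[[0.5846 0.1305]
 [0.5767 0.2724]] [[0.5956 0.2414]
 [0.5997 0.1679]]
clock 36.15 meas-cmd mm [-0.3353 -0.7161 -0.0033] deg [-0.0428 -0.0912  0.1242]
0.592,0.203,0.15,3.3 -> 0.107, -0.004, 0.3, 0, 0, 0
0.592,0.203,0.022,3.3 -> 0.107, -0.004, 0.727, 0, 0, 0
clock 36.15 meas-cmd mm [-32.3434  -3.825   89.9967] deg [-0.0428 -0.0912  0.1242]
0.6,-0.06,0.15,3.3 -> -0.024, 0.877, 0, 0, 0, 0
clock 36.15 meas-cmd mm [-40.3004 259.2532  89.9967] deg [-0.0428 -0.0912  0.1242]
0.606,-0.3288,0.15,6.7 -> -0.031, 0.895, 0, 0, 0, -0.019
0.606,-0.3288,0.013,6.7 -> -0.031, 0.895, 0.457, 0, 0, -0.019
0.606,-0.3288,0.15,6.7 -> -0.031, 0.895, 0, 0, 0, -0.019
```

Request:
{"name": "step_arm", "arguments": {"increments": [0.107,-0.004,0.2,0,0,0,0,0.107,-0.004,0.35,0,0,0,0,0.107,-0.004,0.48,0,0,0,0,0.107,-0.004,0.57,0,0,0,0,0.107,-0.004,0.65,0,0,0,0,0.107,-0.004,0.7,0,0,0,0,0.107,-0.004,0.727,0,0,0,0,0.107,-0.004,0.727,0,0,0,0,0.107,-0.004,0.727,0,0,0,0,0.107,-0.004,0.727,0,0,0,0.53,0.107,-0.004,0.727,0,0,0,0.53,0.107,-0.004,0.727,0,0,0,0.53,0.107,-0.004,0.727,0,0,0,0.53,0.107,-0.004,0.6,0,0,0,0.53,0.107,-0.004,0.45,0,0,0,0.53,0.107,-0.004,0.3,0,0,0,0.53,0.107,-0.004,0.3,0,0,0,0.53]}}

```text
clock: 37.85
ee_pos: [0.5959, 0.2054, 0.1584]
tcp_rot: [-3.135, -0.09, -0.017]
force: [1.1, 0.5, -1.1]
finger_gap: 0.0465
gripper_force: 0.0
```

Request:
{"name": "step_arm", "arguments": {"increments": [-0.024,0.877,0,0,0,0,1,-0.024,0.877,0,0,0,0,1,-0.024,0.877,0,0,0,0,1,-0.024,0.877,0,0,0,0,1,-0.024,0.877,0,0,0,0,1,-0.024,0.877,0,0,0,0,1,-0.024,0.877,0,0,0,0,1]}}

```text
clock: 38.55
ee_pos: [0.5996, -0.0617, 0.1507]
tcp_rot: [3.14, 0.083, 0.0]
force: [-0.3, -0.1, -0.1]
finger_gap: 0.0877
gripper_force: 0.0
```

```bash
python3 top.py t8
```

```text
pack [190. 198.] [588.4 134.9  66.9  28.9   1. ]
pack [365. 190.] [ 607.9 -328.8  104.8   40.5    6.7]
```

Request:
{"name": "step_arm", "arguments": {"increments": [-0.031,0.895,0,0,0,-0.019,1,-0.031,0.895,0,0,0,-0.019,1,-0.031,0.895,0,0,0,-0.019,1,-0.031,0.895,0,0,0,-0.019,1,-0.031,0.895,0,0,0,-0.019,1,-0.031,0.895,0,0,0,-0.019,1,-0.031,0.895,0,0,0,-0.019,1,-0.031,0.895,0.15,0,0,-0.019,1,-0.031,0.895,0.3,0,0,-0.019,1,-0.031,0.895,0.4,0,0,-0.019,1,-0.031,0.895,0.457,0,0,-0.019,1,-0.031,0.895,0.457,0,0,-0.019,1]}}

```text
clock: 39.8
ee_pos: [0.6043, -0.3254, 0.0105]
tcp_rot: [-3.134, -0.184, 0.008]
force: [-0.1, 0.7, 0.9]
finger_gap: 0.0876
gripper_force: 0.0
```

Request:
{"name": "step_arm", "arguments": {"increments": [0,0,0,0,0,0,0,0,0,0,0,0,0,0,0,0,0,0,0,0,0,0,0,0,0,0,0,0,0,0,0,0,0,0,0,0,0,0,0,0,0,0,0,0,0,0,0,0,0,0,0,0,0,0,0,0,0,0,0,0,0,0,0,0,0,0,0,0,0,0,0,0,-0.1,0,0,0,0,0,0,-0.2,0,0,0,0,0,0,-0.33,0,0,0,0,0,0,-0.457,0,0,0,0,0,0,-0.457,0,0,0,0,0,0,-0.457,0,0,0,0,0,0,-0.457,0,0,0,0,0,0,-0.457,0,0,0,0]}}

```text
clock: 41.6
ee_pos: [0.6048, -0.3279, 0.149]
tcp_rot: [-3.135, -0.182, 0.004]
force: [-0.6, -0.0, -0.6]
finger_gap: 0.0357
gripper_force: 30.0
```

```bash
python3 wt.py; python3 set.py 0.606,-0.3288,0.15,6.7
python3 plan.py 0.53,-0.07,0.15,-0.6;python3 plan.py 0.43,0.19,0.15,-0.6; python3 plan.py 0.403,0.33,0.15,-0.6 0.403,0.33,0.0185,-0.6; python3 set.py 0.403,0.33,0.15,-0.6; python3 plan.py 0.45,0.1,0.15,3.4
```

```text
F [ 0.0523  0.2551 -0.608 ] [0.4035 0.327  0.3254] 0.03584183285292661
clock 41.8 meas-cmd mm [-0.703   0.6285 -0.1501] deg [ 0.0263 -0.0753  0.0631]
0.53,-0.07,0.15,-0.6 -> -0.151, -0.886, 0, 0, 0, 0.041
clock 41.8 meas-cmd mm [  75.2987 -258.071    -0.1501] deg [ 0.0214 -0.0769 -7.3169]
0.43,0.19,0.15,-0.6 -> -0.344, -0.863, 0, 0, 0, 0
clock 41.8 meas-cmd mm [ 175.4188 -518.1776   -0.1501] deg [ 0.0214 -0.0769 -7.3169]
0.403,0.33,0.15,-0.6 -> -0.095, -0.466, 0, 0, 0, 0
0.403,0.33,0.0185,-0.6 -> -0.095, -0.466, 0.438, 0, 0, 0
clock 41.8 meas-cmd mm [ 202.297  -658.1715   -0.1501] deg [ 0.0215 -0.0769 -7.2369]
0.45,0.1,0.15,3.4 -> 0.165, 0.765, 0, 0, 0, -0.022
```

About 0.6 N, so this is an empty shell and goes to the tray beside the first.

Request:
{"name": "step_arm", "arguments": {"increments": [-0.151,-0.886,0,0,0,0.041,0,-0.151,-0.886,0,0,0,0.041,0,-0.151,-0.886,0,0,0,0.041,0,-0.151,-0.886,0,0,0,0.041,0,-0.151,-0.886,0,0,0,0.041,0,-0.151,-0.886,0,0,0,0.041,0,-0.151,-0.886,0,0,0,0.041,0]}}

```text
clock: 42.5
ee_pos: [0.5293, -0.067, 0.1512]
tcp_rot: [-3.141, 0.015, -0.001]
force: [0.0, 1.2, -1.4]
finger_gap: 0.0359
gripper_force: 30.0
```

Request:
{"name": "step_arm", "arguments": {"increments": [-0.344,-0.863,0,0,0,0,0,-0.344,-0.863,0,0,0,0,0,-0.344,-0.863,0,0,0,0,0,-0.344,-0.863,0,0,0,0,0,-0.344,-0.863,0,0,0,0,0,-0.344,-0.863,0,0,0,0,0,-0.344,-0.863,0,0,0,0,0]}}

```text
clock: 43.2
ee_pos: [0.4297, 0.1935, 0.151]
tcp_rot: [-3.141, 0.015, -0.001]
force: [0.2, 0.2, -0.9]
finger_gap: 0.036
gripper_force: 30.0
```

Request:
{"name": "step_arm", "arguments": {"increments": [-0.095,-0.466,0,0,0,0,0,-0.095,-0.466,0,0,0,0,0,-0.095,-0.466,0,0,0,0,0,-0.095,-0.466,0,0,0,0,0,-0.095,-0.466,0.15,0,0,0,0,-0.095,-0.466,0.28,0,0,0,0,-0.095,-0.466,0.37,0,0,0,0,-0.095,-0.466,0.42,0,0,0,0,-0.095,-0.466,0.438,0,0,0,0,-0.095,-0.466,0.438,0,0,0,0,-0.095,-0.466,0.438,0,0,0,0,-0.095,-0.466,0.438,0,0,0,0.58,-0.095,-0.466,0.438,0,0,0,0.58,-0.095,-0.466,0.438,0,0,0,0.58,-0.095,-0.466,0.438,0,0,0,0.58,-0.095,-0.466,0.3,0,0,0,0.58,-0.095,-0.466,0.15,0,0,0,0.58,-0.095,-0.466,0,0,0,0,0.58,-0.095,-0.466,0,0,0,0,0.58]}}

```text
clock: 45.1
ee_pos: [0.4057, 0.334, 0.1574]
tcp_rot: [-3.133, 0.018, -0.011]
force: [0.2, 0.2, -0.3]
finger_gap: 0.0507
gripper_force: 0.0
```

Request:
{"name": "step_arm", "arguments": {"increments": [0.165,0.765,-0.3,0,0,-0.022,1,0.165,0.765,-0.3,0,0,-0.022,1,0.165,0.765,-0.3,0,0,-0.022,1,0.165,0.765,-0.3,0,0,-0.022,1,0.165,0.765,-0.3,0,0,-0.022,1,0.165,0.765,-0.3,0,0,-0.022,1,0.165,0.765,-0.3,0,0,-0.022,1]}}

```text
clock: 45.8
ee_pos: [0.4501, 0.0999, 0.2413]
tcp_rot: [-3.139, -0.084, -0.002]
force: [-0.1, 0.5, -0.9]
finger_gap: 0.0873
gripper_force: 0.0
```

```bash
python3 top.py t9
python3 - <<'E'
from h import *
print(telemetry.get_state()["ee_pos"]);cp=campose("wrist");im=get_image("wrist");cv2.imwrite("pics/w4.png",im[:,:,::-1])
s=get_image("scene");cv2.imwrite("pics/s4.png",cv2.resize(s[140:340,180:480,::-1],None,fx=2.5,fy=2.5))
E
```

```text
pack [150. 279.] [379.3 234.   57.   38.4   1.5]
pack [164. 192.] [602.7 208.2  98.   41.5   5.3]
pack [190. 193.] [602.9 136.4 105.9  41.7   3.9]
[0.4497 0.1006 0.2407]
```

View pics/w4.png

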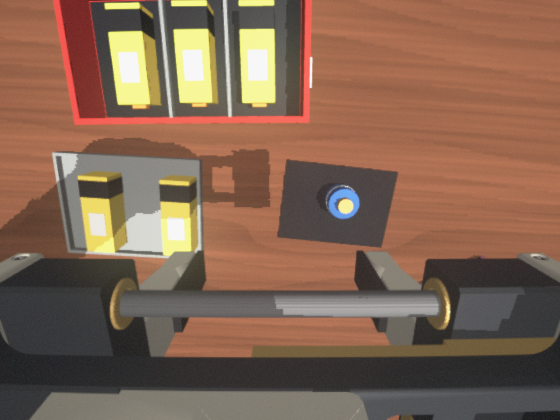

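View pics/s4.png

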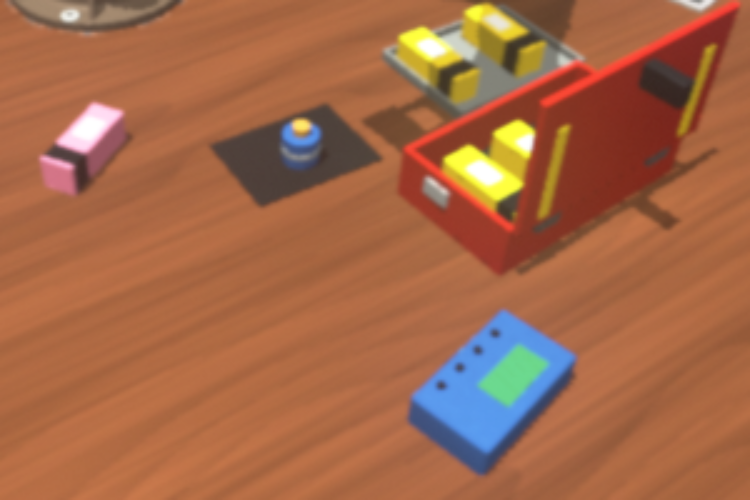

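Three packs lie in the bays at wrist columns 135, 195 and 257, and two shells lie flat in the tray at (103,212) and (180,215). The motor stands on the mat at (343,203), and the charger and lid are as expected. Now I regrip the tab and close the lid.

```bash
python3 set.py 0.45,0.1,0.24,3.4; python3 plan.py 0.56,0.15,0.29,3.4; python3 plan.py 0.7114,0.212,0.28,3.4 0.7114,0.212,0.1659,3.4
```

```text
clock 45.95 meas-cmd mm [-0.5116  1.4609  0.1848] deg [-0.0155 -0.0487  0.1322]
0.56,0.15,0.29,3.4 -> 0.376, -0.145, -0.167, 0, 0, 0
clock 45.95 meas-cmd mm [-110.5332  -48.6523  -49.9152] deg [-0.0155 -0.0487  0.1322]
0.7114,0.212,0.28,3.4 -> 0.516, -0.176, 0.034, 0, 0, 0
0.7114,0.212,0.1659,3.4 -> 0.516, -0.176, 0.414, 0, 0, 0
```

Request:
{"name": "step_arm", "arguments": {"increments": [0.376,-0.145,-0.167,0,0,0,1,0.376,-0.145,-0.167,0,0,0,1,0.376,-0.145,-0.167,0,0,0,1,0.376,-0.145,-0.167,0,0,0,1,0.376,-0.145,-0.167,0,0,0,1]}}

```text
clock: 46.45
ee_pos: [0.5597, 0.1519, 0.2892]
tcp_rot: [3.139, 0.091, -0.004]
force: [-0.1, -0.3, -0.6]
finger_gap: 0.0877
gripper_force: 0.0
```

Request:
{"name": "step_arm", "arguments": {"increments": [0.516,-0.176,0.034,0,0,0,1,0.516,-0.176,0.034,0,0,0,1,0.516,-0.176,0.034,0,0,0,1,0.516,-0.176,0.034,0,0,0,1,0.516,-0.176,0.034,0,0,0,1,0.516,-0.176,0.034,0,0,0,1,0.516,-0.176,0.15,0,0,0,1,0.516,-0.176,0.25,0,0,0,1,0.516,-0.176,0.35,0,0,0,1,0.516,-0.176,0.414,0,0,0,1,0.516,-0.176,0.414,0,0,0,1]}}

```text
clock: 47.55
ee_pos: [0.7086, 0.2112, 0.1646]
tcp_rot: [3.139, 0.088, -0.007]
force: [0.1, 0.6, -0.7]
finger_gap: 0.0879
gripper_force: 0.0
```

Request:
{"name": "step_arm", "arguments": {"increments": [0,0,0,0,0,0,0,0,0,0,0,0,0,0,0,0,0,0,0,0,0,0,0,0,0,0,0,0,0,0,0,0,0,0,0,0,0,0,0,0,0,0,0,0,0,0,0,0,0,0,0,0,0,0,0,0,0,0,0,0,0,0,0,0,0,0,0,0,0,0,0,0,0,0,0,0,0]}}

```text
clock: 48.65
ee_pos: [0.7116, 0.2128, 0.1665]
tcp_rot: [-3.139, -0.089, -0.0]
force: [-0.8, 4.0, -0.9]
finger_gap: 0.0157
gripper_force: 30.0
```

Request:
{"name": "step_arm", "arguments": {"increments": [-0.038,0,-0.012,0,0,0,0,-0.076,0,-0.02,0,0,0,0,-0.115,0,-0.025,0,0,0,0,-0.154,0,-0.026,0,0,0,0,-0.193,0,-0.023,0,0,0,0,-0.232,0,-0.018,0,0,0,0,-0.27,0,-0.008,0,0,0,0,-0.307,0,0.005,0,0,0,0,-0.343,0,0.021,0,0,0,0,-0.377,0,0.04,0,0,0,0,-0.409,0,0.062,0,0,0,0,-0.44,0,0.087,0,0,0,0,-0.467,0,0.114,0,0,0,0,-0.493,0,0.144,0,0,0,0,-0.515,0,0.176,0,0,0,0,-0.535,0,0.21,0,0,0,0,-0.551,0,0.246,0,0,0,0,-0.562,0,0.275,0,0,0,0,-0.564,0,0.283,0,0,0,0,-0.564,0,0.283,0,0,0,0]}}

```text
clock: 50.65
ee_pos: [0.5427, 0.2029, 0.0831]
tcp_rot: [-3.14, -0.09, -0.001]
force: [-5.7, 3.7, 18.1]
finger_gap: 0.0159
gripper_force: 30.0
```

Request:
{"name": "step_arm", "arguments": {"increments": [0,0,0,0,0,0,1,0,0,0,0,0,0,1,0,0,0,0,0,0,1,0,0,0,0,0,0,1,0,0,0,0,0,0,1,0,0,-0.1,0,0,0,1,0,0,-0.2,0,0,0,1,0,0,-0.2,0,0,0,0,0,0,-0.2,0,0,0,0,0,0,-0.2,0,0,0,0,0,0,-0.2,0,0,0,0,0,0,-0.2,0,0,0,0,0,0,-0.2,0,0,0,0,0,0,-0.2,0,0,0,0,0,0,-0.2,0,0,0,0,0,0,-0.2,0,0,0,0,0,0,-0.2,0,0,0,0,0,0,-0.2,0,0,0,0]}}

```text
clock: 52.45
ee_pos: [0.5427, 0.2025, 0.1418]
tcp_rot: [-3.14, -0.088, -0.0]
force: [0.2, -0.4, -1.0]
finger_gap: 0.0002
gripper_force: 0.0
```

Request:
{"name": "step_arm", "arguments": {"increments": [0,0,0.05,0,0,0,0,0,0,0.07,0,0,0,0,0,0,0.08,0,0,0,0,0,0,0.09,0,0,0,0,0,0,0.095,0,0,0,0,0,0,0.1,0,0,0,0,0,0,0.1,0,0,0,0]}}

```text
clock: 53.15
ee_pos: [0.5429, 0.2026, 0.1123]
tcp_rot: [-3.14, -0.089, -0.001]
force: [-2.0, -0.6, 1.9]
finger_gap: 0.0005
gripper_force: 1.5
```

Contact came at 0.112 m, which is the tab-top height with the lid shut. I'll press lightly once more, then retreat.

Request:
{"name": "step_arm", "arguments": {"increments": [0,0,0.003,0,0,0,0,0,0,0.006,0,0,0,0,0,0,0.006,0,0,0,0]}}

```text
clock: 53.45
ee_pos: [0.5429, 0.2026, 0.1121]
tcp_rot: [-3.14, -0.089, -0.002]
force: [-6.6, -0.3, 16.0]
finger_gap: 0.0003
gripper_force: 8.2
```

Request:
{"name": "step_arm", "arguments": {"increments": [0,0,-0.1,0,0,0,0,0,0,-0.25,0,0,0,0,0,0,-0.4,0,0,0,0,-0.3,0.3,-0.45,0,0,0,0,-0.3,0.6,-0.45,0,0,0,0,-0.3,0.8,-0.45,0,0,0,0,-0.3,0.8,-0.45,0,0,0,0,-0.3,0.8,-0.45,0,0,0,0,-0.3,0.8,-0.45,0,0,0,0]}}

```text
clock: 54.35
ee_pos: [0.465, -0.0454, 0.2456]
tcp_rot: [-3.14, -0.084, -0.002]
force: [-0.5, 0.1, 0.4]
finger_gap: 0.0007
gripper_force: 0.0
```

Run:
```python
from h import *
s=get_image("scene");t=get_image("top");a=cv2.resize(s[140:340,240:480],(400,333));b=cv2.resize(t[150:310,80:280],(400,320));b=np.vstack([b,np.zeros((13,400,3),np.uint8)])
cv2.imwrite("pics/end.png",np.hstack([a,b])[:,:,::-1])
```

```text
(no output)
```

View pics/end.png

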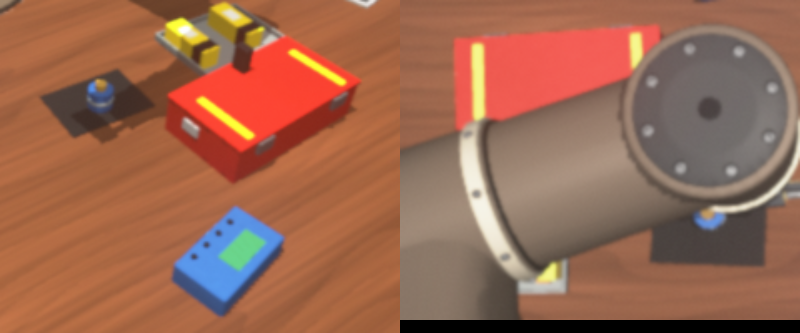

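The lid lies flush on the box, the motor stands on the mat and both shells lie in the tray. The arm is clear, so I hand the job in.

```bash
python3 -c "
from plant import finish_job;print(finish_job())"
```

```text
the job is handed in; nothing more can be done
None
```

I handed the job in at about 54 s with the motor upright on the mat, the three full packs in the box bays, the two empty shells flat in the tray and the lid shut; the hand-in call returned no verdict.

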